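# Clamp the pocket block and seat the manifold's hex nuts

### The job

Get the nut block ready for rebuilding the freeze dryer's manifold ports: lay the white block, pockets up, flat on the clamp's bed between the jaws, roughly centred, and crank the black handle clockwise to its stop so that the jaw grips the block. Only then put every steel hex nut that is on the bench into a pocket of its own, jiggling each one until it has dropped fully home, and leave the block clamped. Do not knock over the glass bottle or the beaker.

Things in the scene. Friction and masses are not known exactly. Their poses are not given: they have to be found in the camera images.
- block: Loose white plastic block, 210 (its x) x 52 (its y) x 32 mm high, 0.5 kg. Origin: centre of the underside. Four hexagonal pockets in its top in a row along x (-75, -25, 25, 75 mm): 37 mm across flats, 12 mm deep, two flats of each face the block's long sides (+-y), corners point along x. Grip it across its 52 mm width at the middle. Either end may go first.
- pocket1 (a point): Centre of the floor of pocket 1 of the block, 20 mm above the block's underside and 12 mm below its top; axes as the block.
- pocket2 (a point): Centre of the floor of pocket 2 of the block, 20 mm above the block's underside and 12 mm below its top; axes as the block.
- pocket3 (a point): Centre of the floor of pocket 3 of the block, 20 mm above the block's underside and 12 mm below its top; axes as the block.
- pocket4 (a point): Centre of the floor of pocket 4 of the block, 20 mm above the block's underside and 12 mm below its top; axes as the block.
- nut1: Loose steel hex nut (dark bore), 34 mm across flats, 28 mm high, 0.12 kg; may be absent. Origin: its centre. z: bore axis, either end up is good. Its y axis goes through two opposite flats, its x axis through two corners; same every 60 degrees. Seated, it stands 16 mm out of the block, its centre 14 mm above the pocket floor. Play 1.5 mm a side with its flats along the pocket's.
- nut2: Loose steel hex nut (dark bore), 34 mm across flats, 28 mm high, 0.12 kg; may be absent. Origin: its centre. z: bore axis, either end up is good. Its y axis goes through two opposite flats, its x axis through two corners; same every 60 degrees. Seated, it stands 16 mm out of the block, its centre 14 mm above the pocket floor. Play 1.5 mm a side with its flats along the pocket's.
- nut3: Loose steel hex nut (dark bore), 34 mm across flats, 28 mm high, 0.12 kg; may be absent. Origin: its centre. z: bore axis, either end up is good. Its y axis goes through two opposite flats, its x axis through two corners; same every 60 degrees. Seated, it stands 16 mm out of the block, its centre 14 mm above the pocket floor. Play 1.5 mm a side with its flats along the pocket's.
- nut4: Loose steel hex nut (dark bore), 34 mm across flats, 28 mm high, 0.12 kg; may be absent. Origin: its centre. z: bore axis, either end up is good. Its y axis goes through two opposite flats, its x axis through two corners; same every 60 degrees. Seated, it stands 16 mm out of the block, its centre 14 mm above the pocket floor. Play 1.5 mm a side with its flats along the pocket's.
- bed (a point): Top of the fixed clamp's bed (15 mm above the bench), middle of where the clamped block lies; place and yaw vary. x: from moving jaw to fixed jaw; y: along the jaws, as the block's long side must lie. Bed 160 mm long in y. Fixed jaw: steel, face at x = +26 mm, 22 thick, 140 long in y, its top 15 mm above the bed.
- jaw_pad: Rubber pad, 130 x 10 mm, on the moving jaw (as high as the fixed jaw). Its face is at bed x = -48 mm + 25 mm in 3.5 turns of the crank. Sprung 5 N/mm: with the crank at its stop the block pushes it back 3 mm and is gripped with 15 N. This entry's origin is not on the pad. Behind it (bed x -93 to -178, y +-45 mm) the grey gear housing, 35 mm above the bed, crank on top.
- crank (a joint): Angle of the crank in rad: grows clockwise seen from above, 0 = jaw fully open, 21.99 (3.5 turns) = its stop, where the jaw holds the block. Starts anywhere from 0.3 to 8. It slides the jaw 7.1 mm a turn and stays where it is left; about 1.5 to 3 N at the handle turns it.
- crank_axis (a point): Point on the crank's upright axis of turn, 53 mm above the bed (68 mm above the bench), 135 mm from bed on its -x side.
- crank_knob (a point): Middle of the crank's handle: an upright round black plastic grip, 20 mm across and 40 mm high, 45 mm from the crank's axis, freely spinning on its pin; this point is 87 mm above the bench, the grip spans 67 to 107 mm, the crank arm below it is 58 to 66 mm above the bench.
- bottle: Bystander: brown glass bottle, 60 mm across, 150 mm tall, standing at the far side; origin: centre of its foot; z up.
- beaker: Bystander: clear glass beaker, 68 mm across, 85 mm tall, standing at the far side; origin: centre of its foot; z up.
Not all that is in view belongs to the job. There is more than one size of the block; the job needs the middle-sized.

How it is judged:
By the outcome, as a careful person would: the job done as asked, in the order asked, and still so for the second after the job is handed in, with the robot touching nothing.
Of nut1, nut2, nut3, nut4 only 3 to 4 are there at a start; the rules pass over those that are not, and their reading is None.
At some moment in a run one of nut1, nut2, nut3, nut4 may be knocked a few centimetres aside while the robot is not near it.
Once in a run the grip may slacken for a moment while it holds something.
It also fails if it takes over 208 s, if anything falls off the work surface, if the arm or the gripper's body presses on something with over 40 N, if the wrist force passes 120 N, or if a joint passes its speed limit or range.

### The arm

A 7-joint arm with a two-finger parallel gripper is mounted at the origin on the work surface. World frame = base frame: x ahead of the robot, y to its left, z up, the work surface at z = 0. Lengths are in m, angles in rad, forces in N, time in s.
With the tool pointing down it reaches from about 0.35 to 0.9 m from the base axis. Payload 8.1 kg.
Tool frame: the origin (TCP) lies at the very end of the fingers, on their centre line; the grasp point (between the pads) lies 19 mm behind it; y points along the fingers, z is the direction in which the jaws open and shut, and the axes are right-handed (so a half turn about y gives the same grasp; the last joint's range is limited). The gripper opens to 92 mm and grips with 3 to 60 N. Pads are 19 mm wide; open, the fingers measure 130 mm over their backs; the gripper's body (75 mm by 190 mm) begins 47 mm behind the grasp point.
Start: joints at [1.135, 0.434, 0.025, 1.573, -0.012, 1.134, -0.075], TCP at [0.204, -0.591, 0.227] pointing down, gripper open.
Joint ranges: [-2.62, 2.62], [-0.44, 2.09], [-1.27, 1.32], [0.08, 2.57], [-1.32, 4.46], [0.12, 2], [-2.74, 2.74]. Speed limits (rad/s): [2.22, 2.22, 3.01, 3.01, 3.14, 3.14, 3.14].

### API

Orientations are given as a unit quaternion [x, y, z, w].
In Python, from workcell import readout, imaging, order gives the robot as it stands. The module is installed in compiled form; this text tells all that it offers.
- The arm moves only by the tool step_arm, never from a script. Its argument "targets" is one flat list of numbers, 7 for each row, row after row: the shift along the tool's x, y, z in m, then the turn, a rotation vector about the tool's x, y, z in degrees, then the closure, from 0 (fully open) to 1 (shut). A call has 1 to 5 rows; each row is the pose to reach, as a shift and turn from the pose commanded when the call began, along the tool's axes at that moment; what a row does not reach only later rows make up. A row lasts 1/12 s, in which the tool goes at most 41.7 mm and 7.16 degrees, less where a joint would pass 70% of its speed; a pose out of reach is approached as far as the arm can. A call with a gripper value outside its range is refused whole. The fingers move at their own pace and stop on an object; "squeeze" is the grip in N (left out, the last holds). Time passes only in rows, so rows that repeat a pose let the fingers close. It gives the time, the measured TCP pose, the force and the opening at its end, in the units of the state.
- readout.get_obs(): the state, without advancing time (a new reading comes with each control period).
- imaging.snapshot(name): name is "scene" or "side" or "wrist"; returns the picture (480x640x3 uint8, blue, green, red); there is no depth.
- imaging.camera_info(name): a dict with "camera_matrix" (3x3 intrinsics, pixels), "extrinsics" (4x4, takes a point from world to camera coordinates). Camera axes: x right, y down, z forward; pixel columns grow to the right and rows downward; lengths in m; the calibration is good to about 2 mm. A picture is of the moment at which its call begins: read the wrist's pose just before it. camera_info takes no time and is no camera call; for the wrist camera it gives the pose at the moment of the call.
- order.job_done(): hands the job in, once; it reports no verdict.
Trained networks look in the newest picture that a camera, given by its name, has taken for a name from the list of things; names that differ only in an ending like _2 or _b are one class to them, and where a whole thing is asked for, a point or a joint stands for the part that bears it (a point fixed in the world has none). Each returns a list of dicts, best first, with "p" (0 to 1); they miss things now and then, are a little off and sometimes report something else, mostly with a low value. They report only what shows in the picture. A call takes as long as a camera call. They do not tell look-alikes from the thing itself.
- imaging.trace(target, camera): "pixels" (480x640 bool, what is visible of it) and "centre" ([row, column] in pixels, amid what is visible of it).
- imaging.mark_of(target, camera): "centre" ([row, column] in pixels: a listed point, or the origin of a listed thing).
The state is a dict: "clock": time; "qpos": joint angles; "qd": joint speeds; "joint_torque": joint torques, N m; "eef_pos": TCP position; "eef_rot": TCP orientation; "force": force on the tool from outside, world axes, zero at the start; "torque": the same for the moment, N m; "finger_gap": finger opening in m.
Only numpy, scipy, OpenCV 4.12 (cv2) and the standard library are available. Lean on these libraries where they do the work, as an engineer would, in place of code of your own. Each camera call takes 0.05 s, during which the arm holds its last target. There are 200 camera calls.

## Working session

There is one attempt and no reset: what is moved stays moved. The work goes in short steps, Python scripts to look and compute and a tool call to move; the robot and the scene stay as the last step left them, time stands still between calls to the robot, and variables do not carry over. Pictures are saved under pics/ and viewed, about 12 in all and at most 16, crops included, and the job is handed in when it is done.

Besides the shell and the picture viewer there is one more tool, called after "Call:" in YAML: its name, and indented under it one key for each argument. step_arm: Moves the arm, as the interface text tells. Its arguments: {"type":"object","properties":{"targets":{"type":"array","items":{"type":"number"}},"squeeze":{"type":"number"}},"required":["targets"]}

```bash
mkdir -p pics; ls; cat > h.py <<'E'
import numpy as np, cv2
from scipy.spatial.transform import Rotation as R
from workcell import readout, imaging, order
def snap(n,f=None):
    im=imaging.snapshot(n); c=imaging.camera_info(n)
    if f: cv2.imwrite('pics/'+f,im)
    return im,c
def ray(c,px,z):
    "pixel [row,col] -> world point on plane z"
    K=np.array(c['camera_matrix']);E=np.array(c['extrinsics'])
    d=E[:3,:3].T@np.linalg.solve(K,[px[1],px[0],1.]);o=-E[:3,:3].T@E[:3,3]
    return o+d*(z-o[2])/d[2]
def proj(c,p):
    K=np.array(c['camera_matrix']);E=np.array(c['extrinsics'])
    q=K@(E[:3,:3]@np.array(p)+E[:3,3]);return q[[1,0]]/q[2]
def st():
    o=readout.get_obs();print('t',round(o['clock'],2),'p',np.round(o['eef_pos'],4),'gap',round(float(o['finger_gap']),4),'F',np.round(o['force'],1));return o
E
python3 - <<'E'
from h import *
o=st(); print(o['eef_rot'],R.from_quat(o['eef_rot']).as_matrix().round(3))
for n in('scene','side','wrist'):
    im,c=snap(n,n+'0.png'); E=c['extrinsics'];print(n,(-E[:3,:3].T@E[:3,3]).round(3),E[2,:3].round(2),np.round(c['camera_matrix'],0).tolist())
    if n!='wrist':
      for t in('block','nut1','bed','jaw_pad','crank_axis','crank_knob','bottle','beaker'):
        for d in imaging.mark_of(t,n)[:6]: print(t,round(d['p'],2),np.round(d['centre']))
E
```

```text
pics
t 0.0 p [ 0.2039 -0.5902  0.2259] gap 0.0919 F [ 1.7 -0.   0.5]
[-0.1172147   0.6978854  -0.69680872  0.11693715] [[-0.945 -0.001  0.327]
 [-0.327  0.001 -0.945]
 [ 0.    -1.    -0.002]]
scene [1.019 0.802 0.909] [-0.41 -0.65 -0.64] [[575.0, 0.0, 328.0], [0.0, 575.0, 238.0], [0.0, 0.0, 1.0]]
block 0.96 [190. 181.]
block 0.93 [200. 254.]
block 0.63 [156. 330.]
nut1 0.75 [250. 251.]
nut1 0.71 [245. 338.]
nut1 0.58 [219. 304.]
bed 0.63 [344. 354.]
crank_axis 0.63 [290. 398.]
crank_knob 0.97 [294. 382.]
crank_knob 0.4 [197. 254.]
bottle 0.75 [284. 199.]
bottle 0.21 [293. 381.]
beaker 0.8 [246. 195.]
beaker 0.29 [198. 251.]
side [-0.121  0.957  0.887] [ 0.44 -0.7  -0.56] [[616.0, 0.0, 316.0], [0.0, 616.0, 238.0], [0.0, 0.0, 1.0]]
block 0.89 [168. 350.]
block 0.7 [224. 485.]
block 0.69 [209. 369.]
nut1 0.86 [386. 200.]
nut1 0.78 [224. 298.]
nut1 0.74 [267. 339.]
nut1 0.73 [239. 365.]
nut1 0.5 [307. 218.]
bed 0.65 [304. 220.]
jaw_pad 0.76 [309. 219.]
crank_axis 0.88 [297. 274.]
crank_axis 0.48 [214. 395.]
crank_knob 0.86 [288. 256.]
crank_knob 0.36 [308. 216.]
bottle 0.79 [212. 252.]
bottle 0.41 [202. 377.]
beaker 0.95 [202. 289.]
wrist [ 0.271 -0.568  0.385] [-0.25 -0.08 -0.97] [[420.0, 0.0, 324.0], [0.0, 420.0, 245.0], [0.0, 0.0, 1.0]]
```

View pics/scene0.png

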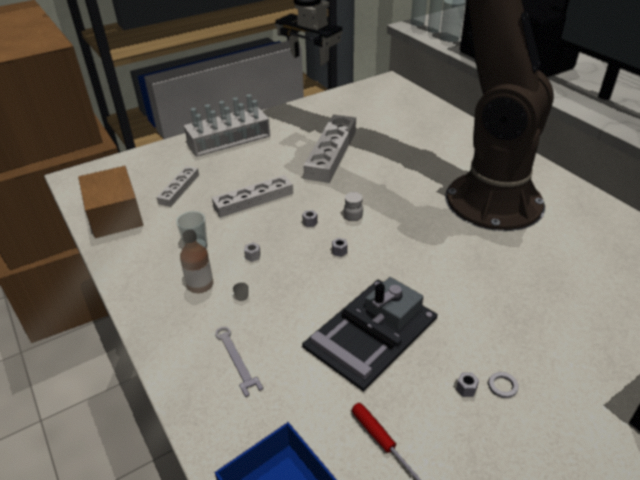

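View pics/side0.png

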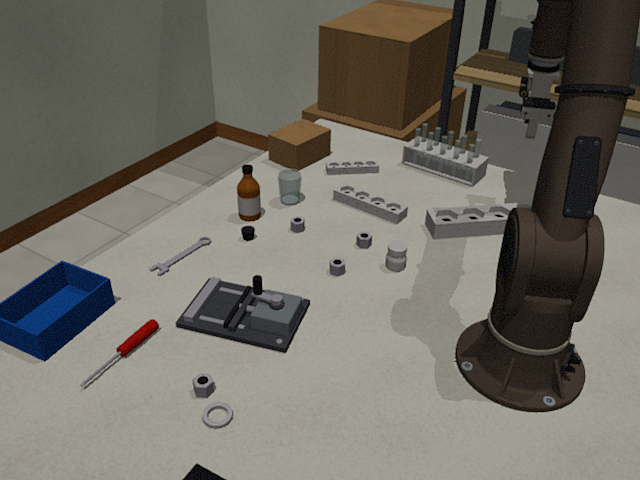

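Scene view (col,row): blocks are small (178,186), middle (253,196) and large (330,148). The nuts are at (252,251), (310,218), (340,246) and (467,384). The look-alikes are a black cap (240,291), a grey stub (353,206) and a ring (503,384). I'll measure all of these.

```bash
python3 - <<'E'
from h import *
ims={}
for n in('scene','side'):
    im,c=snap(n);ims[n]=im
    for t,z in(('block',0.0),('nut1',.014),('bed',.015),('crank_axis',.068),('crank_knob',.087),('bottle',0),('beaker',0)):
        for d in imaging.mark_of(t,n)[:5]:
            if d['p']>.4: print(n,t,round(d['p'],2),np.round(d['centre']),ray(c,d['centre'],z).round(3))
    for d in imaging.trace('block',n)[:4]:
        m=d['pixels'].astype(np.uint8)
        rr,cc=np.nonzero(m)
        P=np.array([ray(c,(r,q),.032)[:2] for r,q in zip(rr,cc)],np.float32)
        b=cv2.minAreaRect(P); print(n,'block',round(d['p'],2),np.round(d['centre']),'rect',np.round(b[0],3),np.round(b[1],3),round(b[2],1))
    for d in imaging.trace('nut1',n)[:6]:
        rr,cc=np.nonzero(d['pixels']);P=np.array([ray(c,(r,q),.028)[:2] for r,q in zip(rr,cc)],np.float32)
        b=cv2.minAreaRect(P); print(n,'nut',round(d['p'],2),np.round(d['centre']),'rect',np.round(b[0],3),np.round(b[1],3))
s=ims['scene'];a=cv2.resize(s[120:300,150:370],None,fx=3,fy=3,interpolation=2)
cv2.imwrite('pics/crop1.png',a)
E
```

```text
scene block 0.98 [186. 180.] [ 0.667 -0.526 -0.   ]
scene block 0.92 [154. 336.] [ 0.219 -0.423  0.   ]
scene block 0.74 [199. 226.] [ 0.589 -0.401  0.   ]
scene block 0.56 [198. 253.] [ 0.526 -0.364  0.   ]
scene nut1 0.79 [216. 308.] [ 0.452 -0.198  0.014]
scene nut1 0.61 [247. 337.] [ 0.455 -0.06   0.014]
scene nut1 0.5 [252. 252.] [ 0.634 -0.155  0.014]
scene bed 0.74 [345. 354.] [0.593 0.207 0.015]
scene crank_axis 0.64 [290. 394.] [0.465 0.169 0.068]
scene crank_axis 0.5 [283. 200.] [ 0.792 -0.071  0.068]
scene crank_knob 0.7 [186. 277.] [ 0.499 -0.265  0.087]
scene bottle 0.93 [285. 200.] [ 0.775 -0.133  0.   ]
scene beaker 0.59 [245. 193.] [ 0.736 -0.272  0.   ]
scene block 0.94 [196. 252.] rect [ 0.533 -0.337] [0.096 0.22 ] 86.1
scene block 0.81 [185. 178.] rect [ 0.68 -0.49] [0.183 0.059] 39.0
scene block 0.79 [151. 330.] rect [ 0.227 -0.431] [0.38  0.099] 42.1
scene block 0.3 [331. 372.] rect [0.537 0.201] [0.271 0.163] 14.8
scene nut 0.82 [253. 251.] rect [ 0.639 -0.143] [0.061 0.035]
scene nut 0.63 [382. 466.] rect [0.476 0.403] [0.058 0.037]
scene nut 0.63 [216. 306.] r
[... 507 characters left out ...]
xis 0.51 [209. 372.] [ 0.472 -0.251  0.068]
side crank_knob 0.96 [285. 256.] [0.513 0.178 0.087]
side bottle 0.95 [217. 250.] [ 0.774 -0.132  0.   ]
side beaker 0.82 [203. 286.] [ 0.734 -0.244  0.   ]
side block 0.89 [217. 470.] rect [ 0.232 -0.423] [0.322 0.146] 41.6
side block 0.59 [204. 370.] rect [ 0.525 -0.331] [0.104 0.236] 86.6
side nut 0.77 [225. 294.] rect [ 0.627 -0.137] [0.034 0.075]
side nut 0.73 [386. 201.] rect [0.465 0.406] [0.036 0.061]
side nut 0.65 [237. 364.] rect [ 0.451 -0.173] [0.038 0.071]
side nut 0.63 [264. 339.] rect [ 0.449 -0.041] [0.035 0.07 ]
side nut 0.34 [202. 367.] rect [ 0.527 -0.337] [0.099 0.232]
side nut 0.22 [188. 289.] rect [ 0.76  -0.291] [0.067 0.207]
```

View pics/crop1.png

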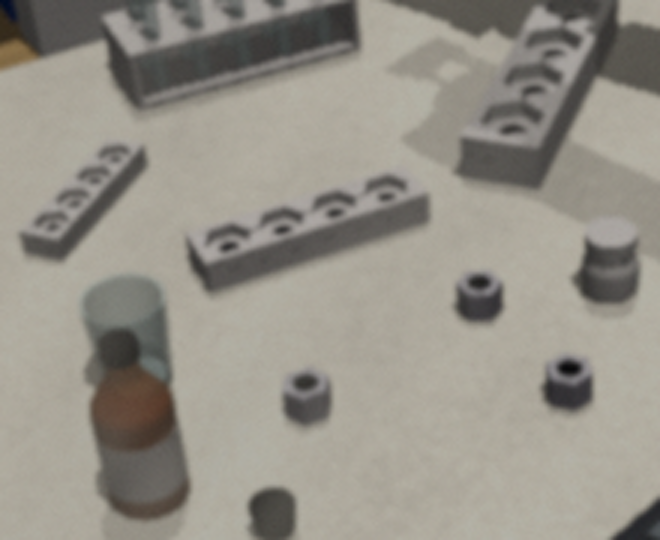

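The crop confirms the middle block at scene (253,196), pockets up, with four real nuts. The crank knob points at the bed, where the gripper body would hit it while placing. So I'll swing the knob aside first (about 100° clockwise), then place the block.

```bash
cat >> h.py <<'E'
def plan(p,yaw,clos,vmax=.036,wmax=6.,start=None):
    """rows from the present pose to world TCP p, tool z at yaw (deg), pointing down"""
    o=readout.get_obs();p0=np.array(o['eef_pos']);R0=R.from_quat(o['eef_rot'])
    if start: p0=np.array(start[0]);R0=down(start[1])
    R1=down(yaw);rv=(R0.inv()*R1).as_rotvec(degrees=True)
    n=int(max(1,np.ceil(np.linalg.norm(np.array(p)-p0)/vmax),np.ceil(np.linalg.norm(rv)/wmax)))
    P=[p0+(np.array(p)-p0)*k/n for k in range(n+1)];Q=[R0*R.from_rotvec(rv*k/n,degrees=True) for k in range(n+1)]
    emit(P,Q,clos)
def down(yaw):
    z=np.array([np.cos(np.radians(yaw)),np.sin(np.radians(yaw)),0]);y=np.array([0,0,-1.]);return R.from_matrix(np.c_[np.cross(y,z),y,z])
def emit(P,Q,clos):
    for i in range(0,len(P)-1,5):
        row=[]
        for k in range(i+1,min(i+6,len(P))):
            row+=[*(round(float(v),4)+0. for v in Q[i].inv().apply(P[k]-P[i])),*(round(float(v),1)+0. for v in (Q[i].inv()*Q[k]).as_rotvec(degrees=True)),clos]
        print(row)
E
python3 - <<'E'
from h import *
plan([.50,.17,.25],16.,0)
E
```

```text
[-0.023, -0.001, -0.0271, 0.0, -3.8, 0.0, 0, -0.0459, -0.002, -0.0541, 0.0, -7.6, 0.0, 0, -0.0689, -0.003, -0.0812, 0.0, -11.3, 0.0, 0, -0.0918, -0.004, -0.1082, 0.0, -15.1, 0.0, 0, -0.1148, -0.0051, -0.1353, 0.0, -18.9, 0.0, 0]
[-0.0305, -0.001, -0.0182, 0.0, -3.8, 0.0, 0, -0.061, -0.002, -0.0363, 0.0, -7.6, 0.0, 0, -0.0915, -0.003, -0.0545, 0.0, -11.3, 0.0, 0, -0.1219, -0.004, -0.0727, 0.0, -15.1, 0.0, 0, -0.1524, -0.0051, -0.0908, 0.0, -18.9, 0.0, 0]
[-0.0347, -0.001, -0.0073, 0.0, -3.8, 0.0, 0, -0.0695, -0.002, -0.0146, 0.0, -7.6, 0.0, 0, -0.1042, -0.003, -0.0219, 0.0, -11.3, 0.0, 0, -0.1389, -0.004, -0.0292, 0.0, -15.1, 0.0, 0, -0.1736, -0.0051, -0.0366, 0.0, -18.9, 0.0, 0]
[-0.0352, -0.001, 0.0043, 0.0, -3.8, 0.0, 0, -0.0704, -0.002, 0.0087, 0.0, -7.6, 0.0, 0, -0.1057, -0.003, 0.013, 0.0, -11.3, 0.0, 0, -0.1409, -0.004, 0.0173, 0.0, -15.1, 0.0, 0, -0.1761, -0.0051, 0.0217, 0.0, -18.9, 0.0, 0]
[-0.0319, -0.001, 0.0155, 0.0, -3.8, 0.0, 0, -0.0638, -0.002, 0.031, 0.0, -7.6, 0.0, 0, -0.0958, -0.003, 0.0465, 0.0, -11.3, 0.0, 0]
```

Call:
step_arm:
  targets: [-0.023,-0.001,-0.027,0,-3.8,0,0,-0.046,-0.002,-0.054,0,-7.6,0,0,-0.069,-0.003,-0.081,0,-11.3,0,0,-0.092,-0.004,-0.108,0,-15.1,0,0,-0.115,-0.005,-0.135,0,-18.9,0,0]
  squeeze: 15

```text
clock: 2.37
eef_pos: [0.2691, -0.424, 0.2319]
eef_rot: [0.231, -0.668, 0.668, -0.231]
force: [-0.8, -0.2, 0.1]
finger_gap: 0.0921
```

Call:
step_arm:
  targets: [-0.03,-0.001,-0.018,0,-3.8,0,0,-0.061,-0.002,-0.036,0,-7.6,0,0,-0.091,-0.003,-0.054,0,-11.3,0,0,-0.122,-0.004,-0.073,0,-15.1,0,0,-0.152,-0.005,-0.091,0,-18.9,0,0]

```text
clock: 2.78
eef_pos: [0.3329, -0.2586, 0.2371]
eef_rot: [0.338, -0.621, 0.622, -0.338]
force: [0.7, 0.5, -0.1]
finger_gap: 0.0916
```

Call:
step_arm:
  targets: [-0.035,-0.001,-0.007,0,-3.8,0,0,-0.069,-0.002,-0.015,0,-7.6,0,0,-0.104,-0.003,-0.022,0,-11.3,0,0,-0.139,-0.004,-0.029,0,-15.1,0,0,-0.174,-0.005,-0.037,0,-18.9,0,0]

```text
clock: 3.2
eef_pos: [0.3972, -0.0928, 0.2422]
eef_rot: [0.435, -0.557, 0.558, -0.435]
force: [0.4, -0.8, 0.3]
finger_gap: 0.0915
```

Call:
step_arm:
  targets: [-0.035,-0.001,0.004,0,-3.8,0,0,-0.07,-0.002,0.009,0,-7.6,0,0,-0.106,-0.003,0.013,0,-11.3,0,0,-0.141,-0.004,0.017,0,-15.1,0,0,-0.176,-0.005,0.022,0,-18.9,0,0]

```text
clock: 3.62
eef_pos: [0.4617, 0.0725, 0.2471]
eef_rot: [-0.521, 0.478, -0.479, 0.521]
force: [0.7, -0.5, -0.5]
finger_gap: 0.0917
```

Call:
step_arm:
  targets: [-0.032,-0.001,0.015,0,-3.8,0,0,-0.064,-0.002,0.031,0,-7.6,0,0,-0.096,-0.003,0.046,0,-11.3,0,0,-0.096,-0.003,0.046,0,-11.3,0,0]

```text
clock: 3.95
eef_pos: [0.5003, 0.1775, 0.2503]
eef_rot: [-0.565, 0.424, -0.422, 0.569]
force: [-1.3, 0.1, 0.6]
finger_gap: 0.0919
```

```bash
python3 - <<'E'
from h import *
o=st();print(R.from_quat(o['eef_rot']).as_matrix().round(3).tolist(),np.round(o['qpos'],2))
im,c=snap('wrist','w1.png')
for t,z in(('bed',.015),('crank_axis',.068),('crank_knob',.087)):
    for d in imaging.mark_of(t,'wrist')[:3]: print(t,round(d['p'],2),np.round(d['centre']),ray(c,d['centre'],z).round(4))
for d in imaging.trace('crank_knob','wrist')[:2]: print('tr',round(d['p'],2),np.round(d['centre']),d['pixels'].sum(),ray(c,d['centre'],.107).round(4))
E
```

```text
t 3.95 p [0.5003 0.1775 0.2503] gap 0.0919 F [-1.3  0.1  0.6]
[[0.285, 0.001, 0.959], [-0.959, 0.005, 0.285], [-0.005, -1.0, 0.003]] [ 0.1   0.35 -0.71  1.73  0.24  1.15 -0.39]
bed 0.87 [210. 427.] [0.594  0.2002 0.015 ]
crank_axis 0.85 [219. 286.] [0.4697 0.1662 0.068 ]
crank_knob 0.68 [231. 340.] [0.5133 0.1726 0.087 ]
tr 0.63 [223. 315.] 2322 [0.4923 0.1778 0.107 ]
```

View pics/w1.png

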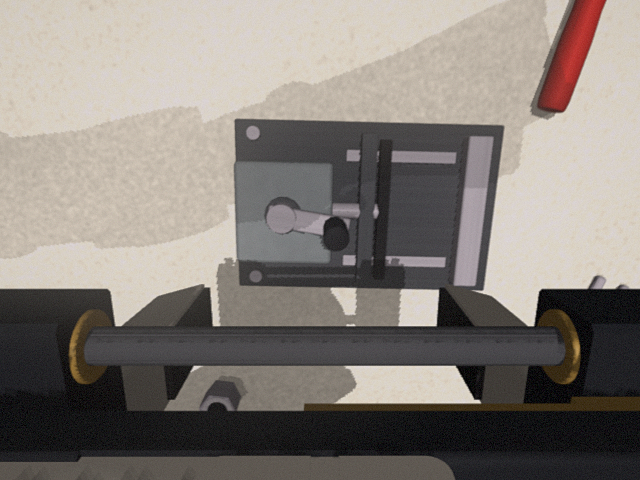

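Wrist view: knob at (336,232), axis at (283,216), pad face near x≈388, and the fixed jaw's inner edge from (466,137) to (455,285). I'll convert these to metric positions.

```bash
python3 - <<'E'
from h import *
c=imaging.camera_info('wrist')
kt=ray(c,(231,336),.107);print('knob',kt, ray(c,(231,336),.1))
f1,f2=ray(c,(140,466),.03),ray(c,(283,455),.03);d=f2-f1;print('jaw',f1,f2,np.degrees(np.arctan2(-d[1],-d[0])))
p1,p2=ray(c,(140,391),.03),ray(c,(278,384),.03);n=np.array([-d[1],d[0]])/np.hypot(*d[:2]);n*=np.sign(n[0]);print('n',n,np.degrees(np.arctan2(n[1],n[0])),'gap',(f1-p1)[:2]@n,(f2-p2)[:2]@n)
m=(f1+f2)/2;print('bed est',m[:2]-.026*n,'axis est',m[:2]-.161*n, ray(c,(216,283),.068))
E
```

```text
knob [0.50827988 0.17028433 0.107     ] [0.50891889 0.16875599 0.1       ]
jaw [0.60159434 0.26280711 0.03      ] [0.6389262  0.13561502 0.03      ] 106.35737048702407
n [0.95952378 0.28162762] 16.357370487024063 gap 0.06546292346262443 0.06794529403847524
bed est [0.59531266 0.19188875] axis est [0.46577695 0.15386902] [0.46633115 0.16200439 0.068     ]
```

```bash
python3 - <<'E'
from h import *
plan([.512,.173,.13],16.4,.5)
plan([.512,.173,.076],16.4,.5,start=([.512,.173,.13],16.4))
E
```

```text
[-0.0002, 0.0299, 0.0034, 0.0, -0.1, 0.0, 0.5, -0.0004, 0.0598, 0.0067, 0.0, -0.3, 0.0, 0.5, -0.0005, 0.0897, 0.0101, 0.0, -0.4, 0.0, 0.5, -0.0007, 0.1195, 0.0135, 0.0, -0.6, 0.1, 0.5]
[0.0, 0.027, 0.0, 0.0, 0.0, 0.0, 0.5, 0.0, 0.054, 0.0, 0.0, 0.0, 0.0, 0.5]
```

Call:
step_arm:
  targets: [0,0.03,0.003,0,0,0,0.5,0,0.06,0.007,0,0,0,0.5,-0.001,0.09,0.01,0,0,0,0.5,-0.001,0.12,0.0135,0,0,0,0.5,-0.001,0.12,0.0135,0,0,0,0.5]

```text
clock: 4.62
eef_pos: [0.5098, 0.1715, 0.125]
eef_rot: [0.567, -0.428, 0.425, -0.562]
force: [-0.0, -0.9, 0.1]
finger_gap: 0.0631
```

Call:
step_arm:
  targets: [0,0.027,0,0,0,0,0.5,0,0.054,0,0,0,0,0.5,0,0.054,0,0,0,0,1,0,0.054,0,0,0,0,1,0,0.054,0,0,0,0,1]

```text
clock: 5.03
eef_pos: [0.513, 0.1749, 0.0778]
eef_rot: [-0.564, 0.425, -0.426, 0.565]
force: [-0.2, 0.6, 0.7]
finger_gap: 0.0304
```

Call:
step_arm:
  targets: [0,0,0,0,0,0,1,0,0,0,0,0,0,1,0,0,0,0,0,0,1]

```text
clock: 5.28
eef_pos: [0.5115, 0.1747, 0.0774]
eef_rot: [0.565, -0.426, 0.426, -0.564]
force: [-5.7, -2.7, 8.4]
finger_gap: 0.0196
```

```bash
cat >> h.py <<'E'
def circle(axis,a0,a1,step,clos,r=.045):
    "clockwise circle about axis from world angle a0 to a1 (deg, a1<a0), at present pose"
    o=readout.get_obs();p=np.array(o['eef_pos']);Q=R.from_quat(o['eef_rot'])
    n=int(np.ceil((a0-a1)/step));A=np.radians(np.linspace(a0,a1,n+1))
    P=[np.array([axis[0]+r*np.cos(a),axis[1]+r*np.sin(a),p[2]]) for a in A];P[0]=p
    emit(P,[Q]*len(P),clos)
E
python3 - <<'E'
from h import *
o=st();p=o['eef_pos']
a=np.degrees(np.arctan2(p[1]-.167,p[0]-.469));print(a,np.hypot(p[1]-.167,p[0]-.469))
ax=p[:2]-.045*np.array([np.cos(np.radians(a)),np.sin(np.radians(a))]);print(ax)
circle(ax,a,a-100,20,1)
E
```

```text
t 5.28 p [0.5115 0.1747 0.0774] gap 0.0196 F [-5.7 -2.7  8.4]
10.304033697121321 0.04314940395076824
[0.46717925 0.16666898]
[0.015, 0.0, -0.0042, 0.0, 0.0, 0.0, 1, 0.0277, 0.0, -0.0133, 0.0, 0.0, 0.0, 1, 0.0366, 0.0, -0.0262, 0.0, 0.0, 0.0, 1, 0.0404, 0.0, -0.0414, 0.0, 0.0, 0.0, 1, 0.0389, 0.0, -0.0569, 0.0, 0.0, 0.0, 1]
```

Call:
step_arm:
  targets: [0.015,0,-0.004,0,0,0,1,0.028,0,-0.013,0,0,0,1,0.0365,0,-0.026,0,0,0,1,0.0405,0,-0.0415,0,0,0,1,0.039,0,-0.057,0,0,0,1]

```text
clock: 5.7
eef_pos: [0.4694, 0.1232, 0.0776]
eef_rot: [-0.563, 0.425, -0.426, 0.566]
force: [3.5, 9.4, -2.4]
finger_gap: 0.0197
```

Call:
step_arm:
  targets: [0,0,0,0,0,0,1,0,0,0,0,0,0,0.5,0,0,0,0,0,0,0.5,0,0,0,0,0,0,0.5]

```text
clock: 6.03
eef_pos: [0.4688, 0.1215, 0.0765]
eef_rot: [-0.564, 0.425, -0.426, 0.565]
force: [0.6, 0.9, 1.3]
finger_gap: 0.0349
```

```bash
python3 - <<'E'
from h import *
o=st();p=o['eef_pos']
plan([p[0],p[1],.21],16.4,.5)
plan([.48,-.30,.25],-90,0,start=([p[0],p[1],.21],16.4))
E
```

```text
t 6.03 p [0.4688 0.1215 0.0765] gap 0.0349 F [0.6 0.9 1.3]
[0.0, -0.0334, 0.0, 0.0, -0.1, 0.0, 0.5, 0.0, -0.0668, 0.0001, 0.0, -0.2, 0.0, 0.5, 0.0001, -0.1001, 0.0001, -0.1, -0.4, 0.0, 0.5, 0.0001, -0.1335, 0.0002, -0.1, -0.5, 0.0, 0.5]
[0.0226, -0.0022, -0.006, 0.0, 5.9, 0.0, 0, 0.0453, -0.0044, -0.012, 0.0, 11.8, 0.0, 0, 0.0679, -0.0067, -0.018, 0.0, 17.7, 0.0, 0, 0.0906, -0.0089, -0.0241, 0.0, 23.6, 0.0, 0, 0.1132, -0.0111, -0.0301, 0.0, 29.6, 0.0, 0]
[0.0227, -0.0022, 0.0059, 0.0, 5.9, 0.0, 0, 0.0453, -0.0044, 0.0119, 0.0, 11.8, 0.0, 0, 0.068, -0.0067, 0.0178, 0.0, 17.7, 0.0, 0, 0.0907, -0.0089, 0.0237, 0.0, 23.6, 0.0, 0, 0.1133, -0.0111, 0.0297, 0.0, 29.6, 0.0, 0]
[0.0168, -0.0022, 0.0163, 0.0, 5.9, 0.0, 0, 0.0336, -0.0044, 0.0327, 0.0, 11.8, 0.0, 0, 0.0504, -0.0067, 0.049, 0.0, 17.7, 0.0, 0, 0.0671, -0.0089, 0.0654, 0.0, 23.6, 0.0, 0, 0.0839, -0.0111, 0.0817, 0.0, 29.6, 0.0, 0]
[0.0065, -0.0022, 0.0225, 0.0, 5.9, 0.0, 0, 0.0131, -0.0044, 0.045, 0.0, 11.8, 0.0, 0, 0.0196, -0.0067, 0.0675, 0.0, 17.7, 0.0, 0]
```

```bash
python3 - <<'E'
from h import *
o=st();p=o['eef_pos']
plan([.42,-.35,.25],-90,0,start=([p[0],p[1],.21],16.4))
E
```

```text
t 6.03 p [0.4688 0.1215 0.0765] gap 0.0349 F [0.6 0.9 1.3]
[0.0244, -0.0022, -0.01, 0.0, 5.9, 0.0, 0, 0.0487, -0.0044, -0.02, 0.0, 11.8, 0.0, 0, 0.0731, -0.0067, -0.03, 0.0, 17.7, 0.0, 0, 0.0975, -0.0089, -0.04, 0.0, 23.6, 0.0, 0, 0.1218, -0.0111, -0.05, 0.0, 29.6, 0.0, 0]
[0.0261, -0.0022, 0.0033, 0.0, 5.9, 0.0, 0, 0.0523, -0.0044, 0.0066, 0.0, 11.8, 0.0, 0, 0.0784, -0.0067, 0.01, 0.0, 17.7, 0.0, 0, 0.1045, -0.0089, 0.0133, 0.0, 23.6, 0.0, 0, 0.1306, -0.0111, 0.0166, 0.0, 29.6, 0.0, 0]
[0.0211, -0.0022, 0.0158, 0.0, 5.9, 0.0, 0, 0.0422, -0.0044, 0.0316, 0.0, 11.8, 0.0, 0, 0.0633, -0.0067, 0.0473, 0.0, 17.7, 0.0, 0, 0.0844, -0.0089, 0.0631, 0.0, 23.6, 0.0, 0, 0.1054, -0.0111, 0.0789, 0.0, 29.6, 0.0, 0]
[0.0106, -0.0022, 0.0241, 0.0, 5.9, 0.0, 0, 0.0211, -0.0044, 0.0483, 0.0, 11.8, 0.0, 0, 0.0317, -0.0067, 0.0724, 0.0, 17.7, 0.0, 0]
```

Call:
step_arm:
  targets: [0,-0.033,0,0,0,0,0.5,0,-0.067,0,0,0,0,0.5,0,-0.1,0,0,0,0,0.5,0,-0.133,0,0,0,0,0.5]

```text
clock: 6.37
eef_pos: [0.468, 0.1217, 0.2105]
eef_rot: [-0.565, 0.426, -0.426, 0.565]
force: [1.4, -0.7, -1.0]
finger_gap: 0.0457
```

Call:
step_arm:
  targets: [0.024,-0.002,-0.01,0,5.9,0,0,0.049,-0.004,-0.02,0,11.8,0,0,0.073,-0.007,-0.03,0,17.7,0,0,0.0975,-0.009,-0.04,0,23.6,0,0,0.122,-0.011,-0.05,0,29.6,0,0]

```text
clock: 6.78
eef_pos: [0.4535, -0.0107, 0.2203]
eef_rot: [0.435, -0.557, 0.557, -0.436]
force: [0.2, -0.1, -0.6]
finger_gap: 0.0746
```

Call:
step_arm:
  targets: [0.026,-0.002,0.003,0,5.9,0,0,0.052,-0.004,0.007,0,11.8,0,0,0.078,-0.007,0.01,0,17.7,0,0,0.1045,-0.009,0.013,0,23.6,0,0,0.131,-0.011,0.017,0,29.6,0,0]

```text
clock: 7.2
eef_pos: [0.4389, -0.1421, 0.2313]
eef_rot: [0.279, -0.65, 0.65, -0.279]
force: [1.1, 0.6, 0.2]
finger_gap: 0.0915
```

Call:
step_arm:
  targets: [0.021,-0.002,0.016,0,5.9,0,0,0.042,-0.004,0.032,0,11.8,0,0,0.063,-0.007,0.047,0,17.7,0,0,0.084,-0.009,0.063,0,23.6,0,0,0.105,-0.011,0.079,0,29.6,0,0]

```text
clock: 7.62
eef_pos: [0.4245, -0.2728, 0.2422]
eef_rot: [0.104, -0.699, 0.7, -0.104]
force: [0.4, 0.2, -0.1]
finger_gap: 0.0916
```

Call:
step_arm:
  targets: [0.0106,-0.002,0.024,0,5.9,0,0,0.021,-0.004,0.048,0,11.8,0,0,0.032,-0.007,0.0725,0,17.7,0,0,0.032,-0.007,0.0725,0,17.7,0,0]

```text
clock: 7.95
eef_pos: [0.4138, -0.3562, 0.2492]
eef_rot: [-0.008, -0.706, 0.708, 0.008]
force: [-0.2, -0.3, 0.4]
finger_gap: 0.0914
```

```bash
python3 - <<'E'
from h import *
o=st()
im,c=snap('wrist','w2.png')
for d in imaging.mark_of('block','wrist')[:3]: print(round(d['p'],2),np.round(d['centre']),ray(c,d['centre'],0).round(4))
for t in('pocket1','pocket2','pocket3','pocket4'):
    for d in imaging.mark_of(t,'wrist')[:4]: print(t,round(d['p'],2),np.round(d['centre']),ray(c,d['centre'],.02).round(4))
for d in imaging.trace('block','wrist')[:2]:
    rr,cc=np.nonzero(d['pixels']);P=np.array([ray(c,(r,q),.032)[:2] for r,q in zip(rr,cc)],np.float32)
    b=cv2.minAreaRect(P);print(round(d['p'],2),np.round(b[0],4),np.round(b[1],4),b[2])
E
```

```text
t 7.95 p [ 0.4138 -0.3562  0.2492] gap 0.0914 F [-0.2 -0.3  0.4]
0.83 [ 78. 318.] [ 0.5314 -0.3499  0.    ]
0.56 [372. 400.] [ 0.2298 -0.4339  0.    ]
pocket1 0.98 [412. 427.] [ 0.1937 -0.4602  0.02  ]
pocket1 0.87 [106. 321.] [ 0.5061 -0.3521  0.02  ]
pocket1 0.79 [164. 316.] [ 0.4564 -0.3469  0.02  ]
pocket1 0.77 [ 48. 321.] [ 0.5532 -0.3527  0.02  ]
pocket2 0.98 [412. 427.] [ 0.1937 -0.4602  0.02  ]
pocket2 0.87 [106. 321.] [ 0.5061 -0.3521  0.02  ]
pocket2 0.79 [164. 316.] [ 0.4564 -0.3469  0.02  ]
pocket2 0.77 [ 48. 321.] [ 0.5532 -0.3527  0.02  ]
pocket3 0.98 [412. 427.] [ 0.1937 -0.4602  0.02  ]
pocket3 0.87 [106. 321.] [ 0.5061 -0.3521  0.02  ]
pocket3 0.79 [164. 316.] [ 0.4564 -0.3469  0.02  ]
pocket3 0.77 [ 48. 321.] [ 0.5532 -0.3527  0.02  ]
pocket4 0.98 [412. 427.] [ 0.1937 -0.4602  0.02  ]
pocket4 0.87 [106. 321.] [ 0.5061 -0.3521  0.02  ]
pocket4 0.79 [164. 316.] [ 0.4564 -0.3469  0.02  ]
pocket4 0.77 [ 48. 321.] [ 0.5532 -0.3527  0.02  ]
0.83 [ 0.2683 -0.4029] [0.2187 0.0858] 41.761173248291016
```

View pics/w2.png

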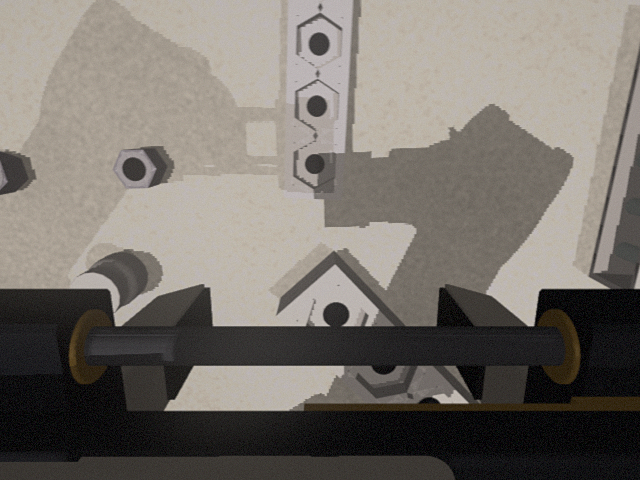

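Wrist view: middle block's pockets at (320,45), (317,105) and (315,163), giving a block centre of about (0.531,-0.352) and a long axis at about -3.4°. The large block sits under the gripper.

```bash
python3 - <<'E'
from h import *
plan([.531,-.352,.09],-93.4,0)
plan([.531,-.352,.0185],-93.4,0,start=([.531,-.352,.09],-93.4))
E
```

```text
[-0.0192, 0.0265, 0.0004, 0.0, 0.5, 0.0, 0, -0.0384, 0.0529, 0.0008, 0.0, 1.0, 0.0, 0, -0.0575, 0.0794, 0.0012, 0.0, 1.5, 0.0, 0, -0.0767, 0.1059, 0.0015, 0.0, 2.0, 0.0, 0, -0.0959, 0.1323, 0.0019, 0.0, 2.5, 0.0, 0]
[-0.0192, 0.0265, -0.0005, 0.0, 0.5, 0.0, 0]
[0.0, 0.0358, 0.0, 0.0, 0.0, 0.0, 0, 0.0, 0.0715, 0.0, 0.0, 0.0, 0.0, 0]
```

Call:
step_arm:
  targets: [-0.02,0.02,0,0,0.5,0,0,-0.04,0.04,0.001,0,1,0,0,-0.0665,0.065,0.001,0,1.5,0,0,-0.095,0.09,0.002,0,2.2,0,0,-0.115,0.119,0.002,0,3,0,0]

```text
clock: 8.72
eef_pos: [0.5337, -0.3523, 0.1295]
eef_rot: [-0.022, -0.707, 0.707, 0.02]
force: [0.1, -0.6, 1.2]
finger_gap: 0.092
```

Call:
step_arm:
  targets: [0,0.02,-0.001,0,0,0,0,0,0.04,-0.001,0,0,0,0,0,0.04,-0.001,0,0,0,0]
  squeeze: 40

```text
clock: 8.97
eef_pos: [0.5288, -0.3496, 0.0854]
eef_rot: [0.019, 0.708, -0.705, -0.023]
force: [-0.8, 0.6, 0.2]
finger_gap: 0.092
```

```bash
python3 - <<'E'
from h import *
o=st();plan([.531,-.352,.0185],-93.4,0)
im,c=snap('wrist','w3.png')
E
```

```text
t 8.97 p [ 0.5288 -0.3496  0.0854] gap 0.092 F [-0.8  0.6  0.2]
[-0.0014, 0.0335, 0.0012, 0.1, 0.0, 0.2, 0, -0.0028, 0.0669, 0.0025, 0.2, 0.0, 0.4, 0]
```

View pics/w3.png

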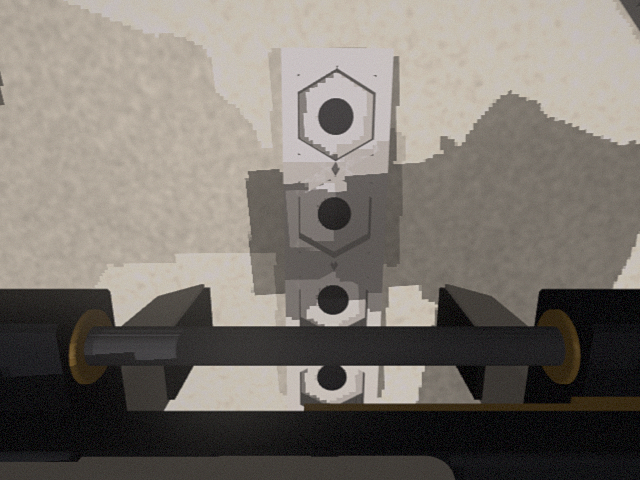

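The block is square to the gripper, with bores at columns 336 to 332 and rows 117, 213, 300 and 377. I'll use the bores to set the grasp centre.

```bash
python3 - <<'E'
from h import *
c=imaging.camera_info('wrist')
P=np.array([ray(c,q,.02) for q in((117,336),(213,334),(300,333),(377,332))]);print(P.round(4));m=P.mean(0)
d=P[0]-P[3];print(m,np.degrees(np.arctan2(d[1],d[0])))
o=st();print(R.from_quat(o['eef_rot']).inv().apply([m[0]-o['eef_pos'][0],m[1]-o['eef_pos'][1],.0185-o['eef_pos'][2]]))
E
```

```text
[[ 0.6062 -0.361   0.02  ]
 [ 0.5561 -0.3573  0.02  ]
 [ 0.5051 -0.354   0.02  ]
 [ 0.4547 -0.3506  0.02  ]]
[ 0.53052322 -0.35575437  0.02      ] -3.9289286270969046
t 9.02 p [ 0.5295 -0.3506  0.0878] gap 0.0921 F [-0.3  0.5 -0.2]
[-0.00160797  0.06929235  0.00527659]
```

Call:
step_arm:
  targets: [-0.001,0.023,0.004,0,0.2,0,0,-0.001,0.046,0.004,0,0.4,0,0,-0.001,0.069,0.004,0,0.4,0,0,-0.001,0.069,0.004,0,0.4,0,0,-0.001,0.069,0.004,0,0.4,0,1]
  squeeze: 40

```text
clock: 9.43
eef_pos: [0.5314, -0.356, 0.0216]
eef_rot: [0.024, 0.707, -0.707, -0.024]
force: [0.7, -0.3, 0.5]
finger_gap: 0.0886
```

Call:
step_arm:
  targets: [0,0,0,0,0,0,1,0,0,0,0,0,0,1,0,0,0,0,0,0,1,0,0,0,0,0,0,1,0,0,0,0,0,0,1]

```text
clock: 9.85
eef_pos: [0.5317, -0.3564, 0.0216]
eef_rot: [-0.025, -0.706, 0.707, 0.024]
force: [-0.1, 0.8, -1.2]
finger_gap: 0.0563
```

```bash
python3 - <<'E'
from h import *
o=st()
n=np.array([np.cos(np.radians(16.4)),np.sin(np.radians(16.4))]);t=np.array([.597,.2035])-.005*n;print(t)
s=[.531,-.354,.085]
plan([t[0],t[1],.085],16.4,1,vmax=.034,start=(s,-93.9))
E
```

```text
t 9.85 p [ 0.5317 -0.3564  0.0216] gap 0.0563 F [-0.1  0.8 -1.2]
[0.59220343 0.20208829]
[-0.0012, 0.0, -0.0294, 0.0, -5.8, 0.0, 1, -0.0024, 0.0, -0.0588, 0.0, -11.6, 0.0, 1, -0.0037, 0.0, -0.0883, 0.0, -17.4, 0.0, 1, -0.0049, 0.0, -0.1177, 0.0, -23.2, 0.0, 1, -0.0061, 0.0, -0.1471, 0.0, -29.0, 0.0, 1]
[-0.0153, 0.0, -0.0251, 0.0, -5.8, 0.0, 1, -0.0307, 0.0, -0.0503, 0.0, -11.6, 0.0, 1, -0.046, 0.0, -0.0754, 0.0, -17.4, 0.0, 1, -0.0614, 0.0, -0.1005, 0.0, -23.2, 0.0, 1, -0.0767, 0.0, -0.1257, 0.0, -29.0, 0.0, 1]
[-0.0256, 0.0, -0.0145, 0.0, -5.8, 0.0, 1, -0.0512, 0.0, -0.0291, 0.0, -11.6, 0.0, 1, -0.0768, 0.0, -0.0436, 0.0, -17.4, 0.0, 1, -0.1024, 0.0, -0.0581, 0.0, -23.2, 0.0, 1, -0.1281, 0.0, -0.0726, 0.0, -29.0, 0.0, 1]
[-0.0294, 0.0, -0.0003, 0.0, -5.8, 0.0, 1, -0.0589, 0.0, -0.0006, 0.0, -11.6, 0.0, 1, -0.0883, 0.0, -0.0008, 0.0, -17.4, 0.0, 1, -0.1178, 0.0, -0.0011, 0.0, -23.2, 0.0, 1]
```

Call:
step_arm:
  targets: [0,0,0,0,0,0,1,0,0,0,0,0,0,1,0,0,0,0,0,0,1,0,-0.01,0,0,0,0,1,0,-0.02,0,0,0,0,1]

```text
clock: 10.27
eef_pos: [0.5302, -0.3557, 0.0403]
eef_rot: [0.023, 0.707, -0.706, -0.025]
force: [-0.4, -0.6, -5.6]
finger_gap: 0.0514
```

Call:
step_arm:
  targets: [0,-0.01,0,0,0,0,1,0,-0.025,0,0,0,0,1,0,-0.045,0,0,0,0,1,0,-0.045,0,0,0,0,1]

```text
clock: 10.6
eef_pos: [0.5335, -0.3574, 0.0901]
eef_rot: [-0.026, -0.706, 0.708, 0.022]
force: [1.4, -1.0, -4.6]
finger_gap: 0.0514
```

Held (5 N weight, 51.4 mm gap). Carrying it over.

Call:
step_arm:
  targets: [-0.001,0,-0.0295,0,-5.8,0,1,-0.0025,0,-0.059,0,-11.6,0,1,-0.0035,0,-0.088,0,-17.4,0,1,-0.005,0,-0.118,0,-23.2,0,1,-0.006,0,-0.147,0,-29,0,1]

```text
clock: 11.02
eef_pos: [0.5473, -0.2085, 0.0855]
eef_rot: [0.155, -0.69, 0.69, -0.155]
force: [0.8, 0.5, -5.5]
finger_gap: 0.0517
```

Call:
step_arm:
  targets: [-0.0155,0,-0.025,0,-5.8,0,1,-0.0305,0,-0.05,0,-11.6,0,1,-0.046,0,-0.0755,0,-17.4,0,1,-0.0615,0,-0.1005,0,-23.2,0,1,-0.0765,0,-0.1255,0,-29,0,1]

```text
clock: 11.43
eef_pos: [0.5635, -0.0626, 0.0855]
eef_rot: [0.323, -0.629, 0.629, -0.323]
force: [0.3, -0.3, -4.6]
finger_gap: 0.0514
```

Call:
step_arm:
  targets: [-0.0255,0,-0.0145,0,-5.8,0,1,-0.051,0,-0.029,0,-11.6,0,1,-0.077,0,-0.0435,0,-17.4,0,1,-0.1025,0,-0.058,0,-23.2,0,1,-0.128,0,-0.0725,0,-29,0,1]

```text
clock: 11.85
eef_pos: [0.5799, 0.0835, 0.0855]
eef_rot: [0.47, -0.528, 0.528, -0.47]
force: [0.2, -0.1, -5.7]
finger_gap: 0.0514
```

Call:
step_arm:
  targets: [-0.0295,0,0,0,-5.8,0,1,-0.059,0,0,0,-11.6,0,1,-0.088,0,-0.001,0,-17.4,0,1,-0.118,0,-0.001,0,-23.2,0,1,-0.118,0,-0.001,0,-23.2,0,1]

```text
clock: 12.27
eef_pos: [0.5925, 0.208, 0.0861]
eef_rot: [-0.566, 0.422, -0.419, 0.57]
force: [-0.7, 2.2, -5.0]
finger_gap: 0.0517
```

```bash
python3 - <<'E'
from h import *
o=st();z=R.from_quat(o['eef_rot']).as_matrix()[:,2];print(np.degrees(np.arctan2(z[1],z[0])))
im,c=snap('wrist','w4.png')
for n in('wrist','scene','side'):
    if n!='wrist': im2,c=snap(n,n+'4.png')
    for t,zz in(('bed',.015),('crank_axis',.068)):
        for d in imaging.mark_of(t,n)[:2]: print(n,t,round(d['p'],2),np.round(d['centre']),ray(c,d['centre'],zz).round(4))
E
```

```text
t 12.27 p [0.5925 0.208  0.0861] gap 0.0517 F [-0.7  2.2 -5. ]
16.99528611031327
wrist crank_axis 0.66 [295.  31.] [0.4676 0.1662 0.068 ]
scene bed 0.69 [347. 353.] [0.596  0.2102 0.015 ]
scene crank_axis 0.78 [290. 398.] [0.4587 0.1735 0.068 ]
side bed 0.69 [307. 219.] [0.5923 0.2122 0.015 ]
side bed 0.44 [281. 288.] [0.5212 0.0543 0.015 ]
side crank_axis 0.75 [299. 275.] [0.4683 0.1739 0.068 ]
side crank_axis 0.46 [305. 219.] [0.5522 0.2536 0.068 ]
```

View pics/w4.png

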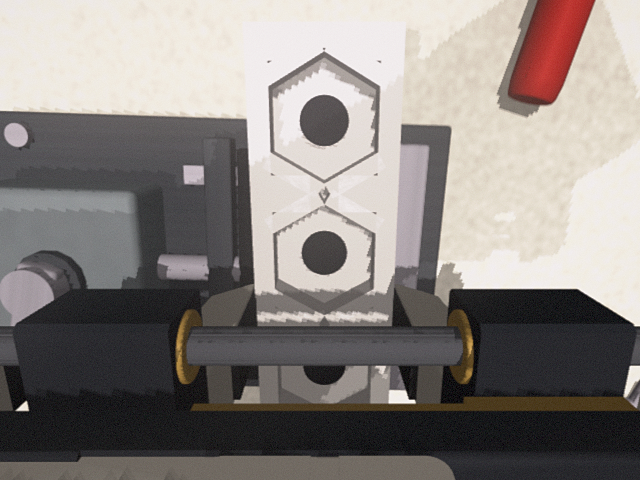

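Wrist view: block hanging over the clamp, aligned with the jaws. The fixed jaw's outer far corner is at (428,147), pixel column first. I'll use that corner to find the bed's centre.

```bash
python3 - <<'E'
from h import *
c=imaging.camera_info('wrist')
C=ray(c,(147,428),.03)[:2];C2=ray(c,(284,416),.03)[:2];d=C-C2;print('yaw',np.degrees(np.arctan2(d[1],d[0])))
a=np.radians(16.4);n=np.array([np.cos(a),np.sin(a)]);t=np.array([-n[1],n[0]])
bed=C-.048*n-.07*t;print('bed',bed)
J=ray(c,(140,205),.03)[:2];print('moving jaw corner in bed',((J-bed)@n,(J-bed)@t))
W=ray(c,(150,247),.03)[:2];print('pad',(W-bed)@n)
B=[ray(c,q,.0655+.02)[:2] for q in((120,324),(253,325))];print('blk pockets bedframe',[((b-bed)@n,(b-bed)@t) for b in B])
# block corners, top at .0655+.032
for q in((25,245),(22,403)): b=ray(c,q,.0975)[:2];print('corner',(b-bed)@n,(b-bed)@t)
p=np.array(readout.get_obs()['eef_pos'])[:2];print('tcp',(p-bed)@n,(p-bed)@t)
E
```

```text
yaw 104.71763498102669
bed [0.59979251 0.19209862]
moving jaw corner in bed (np.float64(-0.0624588410278969), np.float64(0.07378270427157893))
pad -0.041939625459473766
blk pockets bedframe [(np.float64(-0.0035512732682955635), np.float64(0.0816154542499388)), (np.float64(-0.003350392426355313), np.float64(0.031521431037281535))]
corner -0.028438407887154103 0.11023489227782521
corner 0.021529756393156615 0.1109069805957275
tcp -0.004250659360353772 0.007958418141432368
```

Call:
step_arm:
  targets: [0.001,0.012,0,0,0.3,0,1,0.003,0.025,0,0,0.3,0,1,0.003,0.038,0,0,0.3,0,1,0.003,0.047,0,0,0.3,0,1,0.003,0.047,0,0,0.3,0,1]

```text
clock: 13.13
eef_pos: [0.5931, 0.1961, 0.0362]
eef_rot: [0.566, -0.426, 0.425, -0.564]
force: [-0.1, 0.1, -4.8]
finger_gap: 0.0514
```

Call:
step_arm:
  targets: [0,0.0015,0,0,0,0,1,0,0.003,0,0,0,0,1,0,0.003,0,0,0,0,1]

```text
clock: 13.38
eef_pos: [0.594, 0.197, 0.0356]
eef_rot: [0.565, -0.426, 0.426, -0.565]
force: [-0.2, 0.9, -4.2]
finger_gap: 0.0515
```

Call:
step_arm:
  targets: [0,0.001,0,0,0,0,1,0,0.0015,0,0,0,0,1,0,0.0015,0,0,0,0,1]

```text
clock: 13.63
eef_pos: [0.5942, 0.197, 0.0354]
eef_rot: [-0.564, 0.425, -0.426, 0.565]
force: [-3.9, -2.1, 6.9]
finger_gap: 0.0513
```

Call:
step_arm:
  targets: [0,0,0,0,0,0,0.3,0,0,0,0,0,0,0.3,0,0,0,0,0,0,0.3,0,-0.03,0,0,0,0,0.3,0,-0.06,0,0,0,0,0.3]
  squeeze: 15

```text
clock: 14.05
eef_pos: [0.5931, 0.1962, 0.0934]
eef_rot: [0.566, -0.426, 0.425, -0.564]
force: [1.4, -0.1, 1.0]
finger_gap: 0.0643
```

```bash
python3 - <<'E'
from h import *
o=st();p=o['eef_pos']
im,c=snap('side','s5.png');cv2.imwrite('pics/s5c.png',cv2.resize(im[230:370,150:340],None,fx=3,fy=3,interpolation=2))
for n in('scene','side'):
    if n=='scene':im,c=snap(n)
    imaging
    for d in imaging.mark_of('crank_knob',n)[:2]: print(n,round(d['p'],2),np.round(d['centre']),ray(c,d['centre'],.087).round(4))
plan([p[0],p[1],.16],16.4,.5)
plan([.468,.1217,.13],16.4,.5,start=([p[0],p[1],.16],16.4))
E
```

```text
t 14.05 p [0.5931 0.1962 0.0934] gap 0.0643 F [ 1.4 -0.1  1. ]
scene 0.71 [269. 383.] [0.4617 0.1237 0.087 ]
side 0.87 [280. 287.] [0.6444 0.0415 0.087 ]
side 0.4 [241. 365.] [0.4392 0.0283 0.087 ]
[0.0001, -0.0324, -0.0009, -0.1, -0.2, 0.0, 0.5, 0.0003, -0.0649, -0.0018, -0.1, -0.5, 0.0, 0.5]
[0.0072, 0.006, -0.0282, 0.0, 0.0, 0.0, 0.5, 0.0145, 0.012, -0.0564, 0.0, 0.0, 0.0, 0.5, 0.0217, 0.018, -0.0846, 0.0, 0.0, 0.0, 0.5, 0.0289, 0.024, -0.1128, 0.0, 0.0, 0.0, 0.5, 0.0362, 0.03, -0.141, 0.0, 0.0, 0.0, 0.5]
```

View pics/s5c.png

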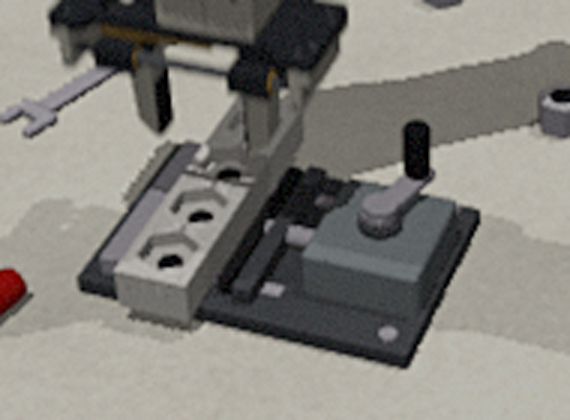

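Call:
step_arm:
  targets: [0,-0.033,0,0,0,0,0.5,0,-0.066,0,0,0,0,0.5,0.0145,-0.066,-0.035,0,0,0,0.5,0.025,-0.066,-0.07,0,0,0,0.5,0.035,-0.066,-0.105,0,0,0,0.5]

```text
clock: 14.67
eef_pos: [0.5015, 0.1333, 0.1593]
eef_rot: [0.565, -0.426, 0.426, -0.564]
force: [-0.9, -0.6, 0.1]
finger_gap: 0.0461
```

Call:
step_arm:
  targets: [0.001,0,-0.0365,0,0,0,0.5,0.001,0.03,-0.0365,0,0,0,0.5,0.001,0.06,-0.0365,0,0,0,0.5,0.001,0.083,-0.0365,0,0,0,0.5,0.001,0.083,-0.0365,0,0,0,1]

```text
clock: 15.08
eef_pos: [0.4649, 0.1215, 0.0731]
eef_rot: [0.567, -0.427, 0.424, -0.562]
force: [-1.2, -0.0, 0.2]
finger_gap: 0.043
```

Call:
step_arm:
  targets: [0,0,0,0,0,0,1,0,0,0,0,0,0,1,0,0,0,0,0,0,1,0,0,0,0,0,0,1,0,0,0,0,0,0,1]

```text
clock: 15.5
eef_pos: [0.4686, 0.1235, 0.0782]
eef_rot: [-0.564, 0.425, -0.426, 0.565]
force: [-0.8, -0.1, 4.3]
finger_gap: 0.0196
```

```bash
python3 - <<'E'
from h import *
o=st();p=o['eef_pos']
A=np.array([.468,.1667]);a=np.degrees(np.arctan2(p[1]-A[1],p[0]-A[0]));print(a,np.hypot(*(p[:2]-A)))
circle(A,a,a-600,30,1)
E
```

```text
t 15.5 p [0.4686 0.1235 0.0782] gap 0.0196 F [-0.8 -0.1  4.3]
-89.15402807481334 0.04315683745719714
[-0.0099, 0.0, -0.0206, 0.0, 0.0, 0.0, 1, -0.0301, -0.0001, -0.0322, 0.0, 0.0, 0.0, 1, -0.0534, -0.0001, -0.0322, 0.0, 0.0, 0.0, 1, -0.0735, 0.0, -0.0205, 0.0, 0.0, 0.0, 1, -0.0852, 0.0, -0.0003, 0.0, 0.0, 0.0, 1]
[0.0, 0.0, 0.0233, 0.0, 0.0, 0.0, 1, 0.0117, 0.0001, 0.0434, 0.0, 0.0, 0.0, 1, 0.0319, 0.0001, 0.0551, 0.0, 0.0, 0.0, 1, 0.0552, 0.0001, 0.055, 0.0, 0.0, 0.0, 1, 0.0754, 0.0001, 0.0433, 0.0, 0.0, 0.0, 1]
[0.0116, 0.0, -0.0202, 0.0, 0.0, 0.0, 1, 0.0116, -0.0001, -0.0435, 0.0, 0.0, 0.0, 1, -0.0001, -0.0001, -0.0636, 0.0, 0.0, 0.0, 1, -0.0203, -0.0001, -0.0752, 0.0, 0.0, 0.0, 1, -0.0436, -0.0001, -0.0752, 0.0, 0.0, 0.0, 1]
[-0.0202, 0.0, 0.0117, 0.0, 0.0, 0.0, 1, -0.0318, 0.0001, 0.0319, 0.0, 0.0, 0.0, 1, -0.0317, 0.0001, 0.0552, 0.0, 0.0, 0.0, 1, -0.02, 0.0001, 0.0753, 0.0, 0.0, 0.0, 1, 0.0002, 0.0002, 0.0869, 0.0, 0.0, 0.0, 1]
```

Call:
step_arm:
  targets: [-0.0105,0,-0.0206,0,0,0,1,-0.0305,0,-0.0322,0,0,0,1,-0.0535,0,-0.0322,0,0,0,1,-0.0735,0,-0.0205,0,0,0,1,-0.085,0,0,0,0,0,1]

```text
clock: 15.92
eef_pos: [0.4419, 0.2065, 0.0782]
eef_rot: [0.566, -0.425, 0.425, -0.565]
force: [0.4, -8.4, 4.4]
finger_gap: 0.0193
```

```bash
python3 - <<'E'
from h import *
o=st();p=o['eef_pos']
A=np.array([.468,.1667]);a=np.degrees(np.arctan2(p[1]-A[1],p[0]-A[0]));print(a,np.hypot(*(p[:2]-A)))
E
```

```text
t 15.92 p [0.4419 0.2065 0.0782] gap 0.0193 F [ 0.4 -8.4  4.4]
123.30378804770623 0.04757850784754963
```

Call:
step_arm:
  targets: [0,0,0.0233,0,0,0,1,0.0117,0,0.0434,0,0,0,1,0.0319,0,0.055,0,0,0,1,0.0552,0,0.055,0,0,0,1,0.0754,0,0.0433,0,0,0,1]

```text
clock: 16.33
eef_pos: [0.5076, 0.146, 0.0779]
eef_rot: [-0.564, 0.426, -0.425, 0.566]
force: [-12.6, 9.7, 4.4]
finger_gap: 0.0198
```

Call:
step_arm:
  targets: [0.0116,0,-0.0202,0,0,0,1,0.0116,0,-0.0435,0,0,0,1,0,0,-0.0636,0,0,0,1,-0.0203,0,-0.0752,0,0,0,1,-0.0436,0,-0.0752,0,0,0,1]

```text
clock: 16.75
eef_pos: [0.422, 0.1635, 0.0781]
eef_rot: [0.564, -0.426, 0.428, -0.564]
force: [14.1, -3.8, 1.7]
finger_gap: 0.0197
```

Call:
step_arm:
  targets: [-0.0202,0,0.0117,0,0,0,1,-0.0318,0,0.0319,0,0,0,1,-0.0317,0,0.0552,0,0,0,1,-0.02,0,0.0753,0,0,0,1,0.0002,0,0.0869,0,0,0,1]

```text
clock: 17.17
eef_pos: [0.506, 0.1911, 0.0779]
eef_rot: [0.566, -0.425, 0.424, -0.565]
force: [-15.9, -5.2, 12.3]
finger_gap: 0.0197
```

```bash
python3 - <<'E'
from h import *
o=st();p=o['eef_pos']
A=np.array([.468,.1667]);a=np.degrees(np.arctan2(p[1]-A[1],p[0]-A[0]));print(a,np.hypot(*(p[:2]-A)))
im,c=snap('wrist')
cv2.imwrite('pics/w6.png',im)
circle(A,31.,31-390,30,1)
E
```

```text
t 17.17 p [0.506  0.1911 0.0779] gap 0.0197 F [-15.9  -5.2  12.3]
32.767653789271755 0.04515761501450956
[0.018, 0.0001, -0.0005, 0.0, 0.0, 0.0, 1, 0.0382, 0.0002, -0.0121, 0.0, 0.0, 0.0, 1, 0.05, 0.0003, -0.0323, 0.0, 0.0, 0.0, 1, 0.05, 0.0003, -0.0555, 0.0, 0.0, 0.0, 1, 0.0385, 0.0003, -0.0758, 0.0, 0.0, 0.0, 1]
[-0.0201, 0.0, -0.0117, 0.0, 0.0, 0.0, 1, -0.0434, -0.0001, -0.0118, 0.0, 0.0, 0.0, 1, -0.0636, -0.0002, -0.0002, 0.0, 0.0, 0.0, 1, -0.0754, -0.0003, 0.0199, 0.0, 0.0, 0.0, 1, -0.0754, -0.0004, 0.0432, 0.0, 0.0, 0.0, 1]
[0.0116, 0.0, 0.0202, 0.0, 0.0, 0.0, 1, 0.0317, 0.0, 0.0319, 0.0, 0.0, 0.0, 1, 0.055, 0.0001, 0.032, 0.0, 0.0, 0.0, 1]
```

View pics/w6.png

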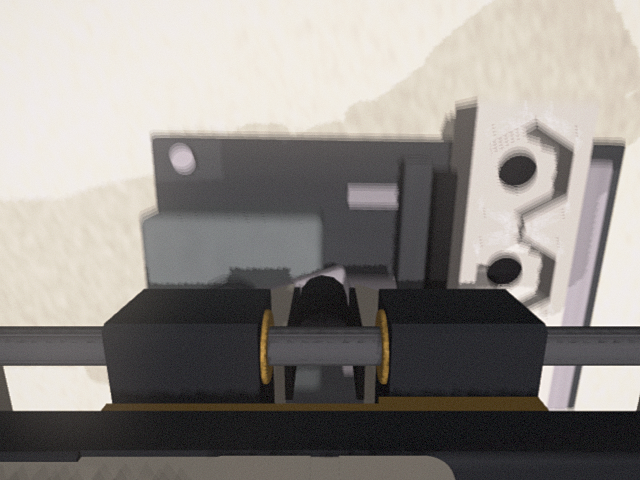

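Call:
step_arm:
  targets: [0.0168,0,-0.0005,0,0,0,1,0.037,0,-0.0121,0,0,0,1,0.0485,0,-0.0323,0,0,0,1,0.0485,0,-0.0553,0,0,0,1,0.037,0,-0.0752,0,0,0,1]

```text
clock: 17.63
eef_pos: [0.4458, 0.1281, 0.0777]
eef_rot: [0.564, -0.426, 0.429, -0.563]
force: [5.6, 1.6, 2.6]
finger_gap: 0.0197
```

Call:
step_arm:
  targets: [-0.02,0,-0.0115,0,0,0,1,-0.043,0,-0.0115,0,0,0,1,-0.063,0,0,0,0,0,1,-0.0748,0,0.0199,0,0,0,1,-0.0748,0,0.043,0,0,0,1]

```text
clock: 18.05
eef_pos: [0.4643, 0.2202, 0.0784]
eef_rot: [-0.565, 0.425, -0.425, 0.566]
force: [0.5, 1.6, -0.6]
finger_gap: 0.001
```

```bash
python3 - <<'E'
from h import *
o=st();p=o['eef_pos']
A=np.array([.468,.1667]);a=np.degrees(np.arctan2(p[1]-A[1],p[0]-A[0]));print(a,np.hypot(*(p[:2]-A)))
im,c=snap('wrist')
cv2.imwrite('pics/w7.png',im)
circle(A,91.,91-300,20,1)
E
```

```text
t 18.05 p [0.4643 0.2202 0.0784] gap 0.001 F [ 0.5  1.6 -0.6]
94.00851966473304 0.05361566157440969
[0.014, 0.0, 0.0091, 0.0, 0.0, 0.0, 1, 0.025, 0.0001, 0.0201, 0.0, 0.0, 0.0, 1, 0.0392, 0.0001, 0.0267, 0.0, 0.0, 0.0, 1, 0.0547, 0.0, 0.0281, 0.0, 0.0, 0.0, 1, 0.0698, 0.0, 0.024, 0.0, 0.0, 0.0, 1]
[0.0128, -0.0001, -0.009, 0.0, 0.0, 0.0, 1, 0.0218, -0.0002, -0.0218, 0.0, 0.0, 0.0, 1, 0.0258, -0.0003, -0.0369, 0.0, 0.0, 0.0, 1, 0.0244, -0.0003, -0.0524, 0.0, 0.0, 0.0, 1, 0.0178, -0.0004, -0.0666, 0.0, 0.0, 0.0, 1]
[-0.0111, 0.0, -0.011, 0.0, 0.0, 0.0, 1, -0.0252, 0.0, -0.0177, 0.0, 0.0, 0.0, 1, -0.0408, 0.0, -0.019, 0.0, 0.0, 0.0, 1, -0.0559, 0.0, -0.015, 0.0, 0.0, 0.0, 1, -0.0687, 0.0001, -0.006, 0.0, 0.0, 0.0, 1]
```

View pics/w7.png

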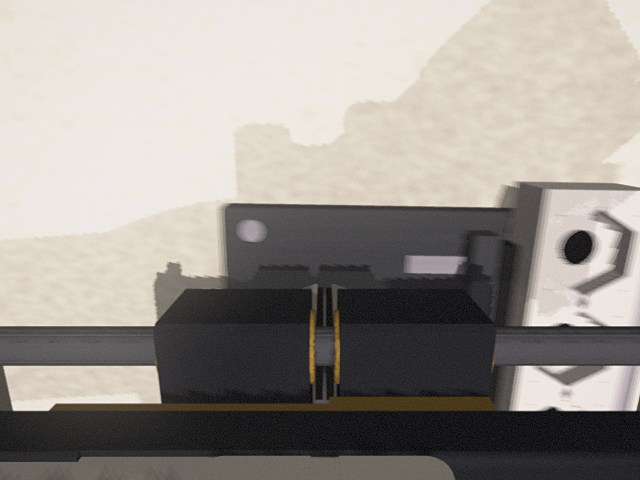

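The grip slipped off the knob (gap 1 mm). I'll rise and find the knob again.

Call:
step_arm:
  targets: [0,-0.03,0,0,0,0,0.5,0.02,-0.065,0,0,0,0,0.5,0.05,-0.1,0,0,0,0,0.5,0.08,-0.135,0,0,0,0,0.5,0.08,-0.135,0,0,0,0,0.5]
  squeeze: 25

```text
clock: 18.52
eef_pos: [0.4903, 0.1364, 0.2169]
eef_rot: [-0.562, 0.425, -0.429, 0.565]
force: [0.1, -0.7, 0.4]
finger_gap: 0.0292
```

```bash
python3 - <<'E'
from h import *
o=st()
im,c=snap('wrist','w8.png')
for t,z in(('crank_axis',.068),('crank_knob',.087)):
    for d in imaging.mark_of(t,'wrist')[:3]: print(t,round(d['p'],2),np.round(d['centre']),ray(c,d['centre'],z).round(4))
E
```

```text
t 18.52 p [0.4903 0.1364 0.2169] gap 0.0292 F [ 0.1 -0.7  0.4]
crank_axis 0.56 [178. 302.] [0.4662 0.1686 0.068 ]
crank_knob 0.72 [271. 466.] [0.5973 0.138  0.087 ]
crank_knob 0.69 [179. 239.] [0.425  0.1585 0.087 ]
```

View pics/w8.png

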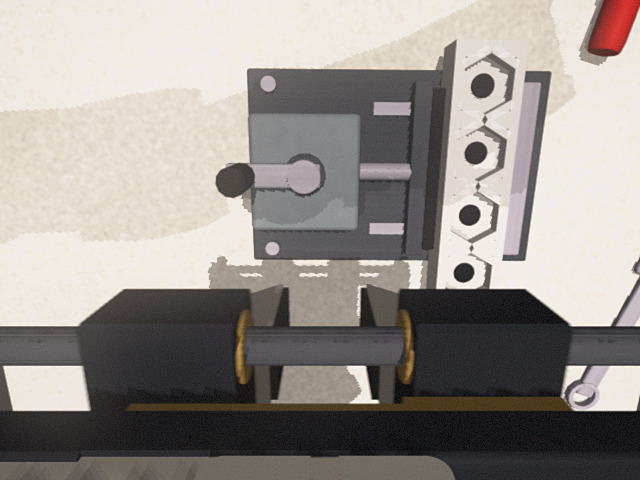

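Knob is at (233,180) and hub at (303,175). The block is flat and nearly touched by the pad. I'll regrip with more squeeze and turn more slowly.

```bash
python3 - <<'E'
from h import *
c=imaging.camera_info('wrist');o=st()
k=ray(c,(180,233),.105);h=ray(c,(176,303),.07);print(k,h,np.hypot(*(k-h)[:2]))
a=np.arctan2(*(k-h)[1::-1]);print(np.degrees(a))
B=np.array([ray(c,q,.035) for q in((86,482),(153,476),(215,469),(271,464))]);d=B[0]-B[3];print(B.round(4),np.degrees(np.arctan2(d[1],d[0])))
plan([k[0],k[1],.20],16.4,.5)
E
```

```text
t 18.67 p [0.4872 0.1396 0.2125] gap 0.0412 F [-1.  -0.9  0.2]
[0.42161337 0.16276476 0.105     ] [0.46264817 0.17334686 0.07      ] 0.04237729983515276
-165.53956427993577
[[0.574  0.2711 0.035 ]
 [0.5875 0.2237 0.035 ]
 [0.6    0.176  0.035 ]
 [0.6132 0.1299 0.035 ]] 105.52179470631756
[-0.0201, 0.0062, -0.0284, 0.0, -0.3, 0.0, 0.5, -0.0402, 0.0124, -0.0568, -0.1, -0.6, 0.0, 0.5]
```

Call:
step_arm:
  targets: [-0.02,0,-0.029,0,0,0,0.5,-0.04,0,-0.0576,0,0,0,0.5,-0.04,0.03,-0.0576,0,0,0,0.5,-0.04,0.06,-0.0576,0,0,0,0.5,-0.04,0.09,-0.0576,0,0,0,0.5]

```text
clock: 19.08
eef_pos: [0.4188, 0.1638, 0.1205]
eef_rot: [-0.565, 0.425, -0.425, 0.565]
force: [0.9, -0.3, 0.5]
finger_gap: 0.0461
```

Call:
step_arm:
  targets: [0,0.025,0,0,0,0,0.5,0,0.046,0,0,0,0,0.5,0,0.046,0,0,0,0,1,0,0.046,0,0,0,0,1,0,0.046,0,0,0,0,1]
  squeeze: 30

```text
clock: 19.5
eef_pos: [0.4201, 0.1636, 0.0766]
eef_rot: [-0.565, 0.425, -0.425, 0.565]
force: [0.7, 0.6, 0.2]
finger_gap: 0.0307
```

Call:
step_arm:
  targets: [0,0,0,0,0,0,1,0,0,0,0,0,0,1,0,0,0,0,0,0,1]

```text
clock: 19.75
eef_pos: [0.4214, 0.1631, 0.0772]
eef_rot: [-0.564, 0.425, -0.426, 0.565]
force: [0.2, 1.8, 2.8]
finger_gap: 0.0192
```

```bash
python3 - <<'E'
from h import *
o=st();p=o['eef_pos']
A=np.array([.467,.1672]);a=np.degrees(np.arctan2(p[1]-A[1],p[0]-A[0]));print(a,np.hypot(*(p[:2]-A)))
circle(A,a,a-400,20,1,r=.0445)
E
```

```text
t 19.75 p [0.4214 0.1631 0.0772] gap 0.0192 F [0.2 1.8 2.8]
-174.85933602913846 0.045827110517385104
[-0.0142, 0.0, 0.0068, 0.0, 0.0, 0.0, 1, -0.0259, 0.0, 0.0169, 0.0, 0.0, 0.0, 1, -0.0334, 0.0001, 0.0304, 0.0, 0.0, 0.0, 1, -0.0359, 0.0001, 0.0456, 0.0, 0.0, 0.0, 1, -0.033, 0.0002, 0.0608, 0.0, 0.0, 0.0, 1]
[0.0079, 0.0, 0.0133, 0.0, 0.0, 0.0, 1, 0.0199, 0.0, 0.023, 0.0, 0.0, 0.0, 1, 0.0345, 0.0001, 0.0281, 0.0, 0.0, 0.0, 1, 0.0499, 0.0, 0.0279, 0.0, 0.0, 0.0, 1, 0.0644, 0.0, 0.0224, 0.0, 0.0, 0.0, 1]
[0.0117, 0.0, -0.0101, 0.0, 0.0, 0.0, 1, 0.0192, -0.0001, -0.0236, 0.0, 0.0, 0.0, 1, 0.0217, -0.0001, -0.0388, 0.0, 0.0, 0.0, 1, 0.0188, -0.0001, -0.054, 0.0, 0.0, 0.0, 1, 0.0109, -0.0002, -0.0673, 0.0, 0.0, 0.0, 1]
[-0.012, 0.0, -0.0098, 0.0, 0.0, 0.0, 1, -0.0266, 0.0, -0.0148, 0.0, 0.0, 0.0, 1, -0.042, 0.0, -0.0146, 0.0, 0.0, 0.0, 1, -0.0565, 0.0, -0.0091, 0.0, 0.0, 0.0, 1, -0.0682, 0.0, 0.001, 0.0, 0.0, 0.0, 1]
```

Call:
step_arm:
  targets: [-0.007,0,0.0025,0,0,0,1,-0.0142,0,0.0065,0,0,0,1,-0.0142,0,0.0065,0,0,0,1]

```text
clock: 20.0
eef_pos: [0.4215, 0.1761, 0.0762]
eef_rot: [0.566, -0.426, 0.426, -0.563]
force: [-0.8, 2.1, -0.9]
finger_gap: 0.0101
```

The knob slipped out sideways, possibly because the crank is already at its stop. I'll regrip and push gently while reading force.

Call:
step_arm:
  targets: [0,0,0,0,0,0,0.4,0,0,0,0,0,0,0.4,0,0,0,0,0,0,0.4,0.0142,0,-0.0065,0,0,0,0.4,0.0142,0,-0.0065,0,0,0,1]
  squeeze: 40

```text
clock: 20.42
eef_pos: [0.4202, 0.1604, 0.076]
eef_rot: [0.565, -0.426, 0.426, -0.564]
force: [-0.9, -0.3, -0.4]
finger_gap: 0.0322
```

Call:
step_arm:
  targets: [0,0,0,0,0,0,1,0,0,0,0,0,0,1,0,0,0,0,0,0,1,0,0,0,0,0,0,1,0,0,0,0,0,0,1]

```text
clock: 20.83
eef_pos: [0.4213, 0.1633, 0.0764]
eef_rot: [-0.564, 0.425, -0.426, 0.565]
force: [4.2, 1.1, -1.0]
finger_gap: 0.0191
```

Call:
step_arm:
  targets: [-0.003,0,0.001,0,0,0,1,-0.003,0,0.001,0,0,0,1]

```text
clock: 21.0
eef_pos: [0.4208, 0.1652, 0.0763]
eef_rot: [0.565, -0.425, 0.426, -0.564]
force: [1.4, -3.8, 5.3]
finger_gap: 0.0191
```

Call:
step_arm:
  targets: [-0.002,0,0.001,0,0,0,1,-0.002,0,0.001,0,0,0,1]

```text
clock: 21.17
eef_pos: [0.4207, 0.1654, 0.0762]
eef_rot: [0.566, -0.425, 0.427, -0.563]
force: [0.7, -10.8, 11.3]
finger_gap: 0.0191
```

```bash
python3 - <<'E'
from h import *
st()
for n in('scene','side'):
    im,c=snap(n); y,x=(255,300) if n=='scene' else (235,165)
    cv2.imwrite('pics/x_%s.png'%n,cv2.resize(im[y:y+135,x:x+150],(600,540),interpolation=cv2.INTER_CUBIC))
E
```

```text
t 21.17 p [0.4207 0.1654 0.0762] gap 0.0191 F [  0.7 -10.8  11.3]
```

Call:
step_arm:
  targets: [-0.003,0,0.001,0,0,0,1,-0.003,0,0.001,0,0,0,1]
  squeeze: 60

```text
clock: 21.43
eef_pos: [0.4207, 0.1657, 0.076]
eef_rot: [0.567, -0.425, 0.428, -0.561]
force: [0.2, -19.2, 17.1]
finger_gap: 0.019
```

Call:
step_arm:
  targets: [-0.003,0,0.001,0,0,0,1,-0.003,0,0.001,0,0,0,1]

```text
clock: 21.6
eef_pos: [0.4206, 0.1661, 0.0758]
eef_rot: [0.568, -0.425, 0.429, -0.559]
force: [0.1, -28.2, 24.9]
finger_gap: 0.0189
```

```bash
python3 - <<'E'
from h import *
st()
a=cv2.imread('pics/w8.png');a=a[20:300,380:570];a=cv2.resize(a,(380,560),interpolation=2)
b=cv2.resize(cv2.imread('pics/x_side.png'),(400,560));cv2.imwrite('pics/v1.png',np.hstack([a,b]))
E
```

```text
t 21.6 p [0.4206 0.1661 0.0758] gap 0.0189 F [  0.1 -28.2  24.9]
```

View pics/v1.png

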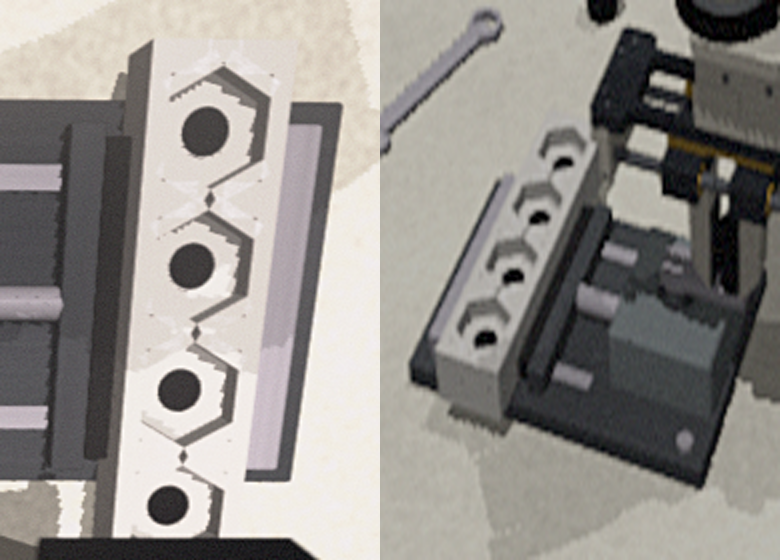

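The pad bears on the block and the block is flush with the fixed jaw. The handle resists 28 N, so it's at the stop. I'll ease off, release and rise to look for nuts.

Call:
step_arm:
  targets: [0.005,0,-0.002,0,0,0,1,0.0075,0,-0.003,0,0,0,1,0.0075,0,-0.003,0,0,0,0.4,0.0075,0,-0.003,0,0,0,0.4,0.0075,0,-0.003,0,0,0,0.4]
  squeeze: 15

```text
clock: 22.02
eef_pos: [0.4202, 0.1669, 0.0763]
eef_rot: [-0.565, 0.426, -0.425, 0.565]
force: [-0.6, 0.1, 0.8]
finger_gap: 0.0341
```

Call:
step_arm:
  targets: [0,-0.02,0,0,0,0,0.4,0,-0.05,0,0,0,0,0.4,0,-0.085,0,0,0,0,0.4,0,-0.12,0,0,0,0,0.4,0,-0.155,0,0,0,0,0.2]

```text
clock: 22.43
eef_pos: [0.4197, 0.1669, 0.2329]
eef_rot: [0.565, -0.426, 0.425, -0.565]
force: [0.8, 0.1, -0.6]
finger_gap: 0.0584
```

```bash
python3 - <<'E'
from h import *
o=st();p=o['eef_pos']
for n in('scene','side','wrist'):
    im,c=snap(n)
    for d in imaging.mark_of('nut1',n)[:7]:
        if d['p']>.3: print(n,round(d['p'],2),np.round(d['centre']),ray(c,d['centre'],.014).round(4))
    if n=='wrist':
        for d in imaging.mark_of('pocket1',n)[:5]: print('pk',round(d['p'],2),np.round(d['centre']),ray(c,d['centre'],.035).round(4))
plan([.455,-.05+.09,.20],-90,0)
E
```

```text
t 22.43 p [0.4197 0.1669 0.2329] gap 0.0584 F [ 0.8  0.1 -0.6]
scene 0.94 [385. 469.] [0.4671 0.4002 0.014 ]
scene 0.77 [246. 339.] [ 0.449  -0.0601  0.014 ]
scene 0.72 [214. 306.] [ 0.4518 -0.2102  0.014 ]
scene 0.67 [249. 251.] [ 0.63   -0.1648  0.014 ]
side 0.77 [266. 336.] [ 0.4585 -0.057   0.014 ]
side 0.74 [239. 363.] [ 0.4609 -0.1907  0.014 ]
side 0.64 [383. 201.] [0.4799 0.3961 0.014 ]
side 0.57 [224. 296.] [ 0.6388 -0.1515  0.014 ]
side 0.48 [301. 214.] [0.6156 0.2011 0.014 ]
pk 0.92 [266. 528.] [0.6066 0.1724 0.035 ]
pk 0.76 [212. 533.] [0.5911 0.2184 0.035 ]
pk 0.6 [149. 543.] [0.5783 0.2693 0.035 ]
[0.0073, 0.0017, 0.0, 0.0, 5.9, 0.0, 0, 0.0145, 0.0033, -0.0001, 0.0, 11.8, 0.0, 0, 0.0218, 0.005, -0.0001, 0.0, 17.7, 0.0, 0, 0.029, 0.0067, -0.0002, 0.0, 23.6, 0.0, 0, 0.0363, 0.0084, -0.0002, 0.0, 29.4, 0.0, 0]
[0.0063, 0.0017, 0.0035, 0.0, 5.9, 0.0, 0, 0.0127, 0.0033, 0.0071, 0.0, 11.8, 0.0, 0, 0.019, 0.005, 0.0106, 0.0, 17.7, 0.0, 0, 0.0254, 0.0067, 0.0141, 0.0, 23.6, 0.0, 0, 0.0317, 0.0084, 0.0177, 0.0, 29.4, 0.0, 0]
[0.0038, 0.0017, 0.0062, 0.0, 5.9, 0.0, 0, 0.0076, 0.0033, 0.0124, 0.0, 11.8, 0.0, 0, 0.0114, 0.005, 0.0186, 0.0, 17.7, 0.0, 0, 0.0152, 0.0067, 0.0248, 0.0, 23.6, 0.0, 0, 0.0189, 0.0083, 0.031, 0.0, 29.4, 0.0, 0]
[0.0003, 0.0017, 0.0073, 0.0, 5.9, 0.0, 0, 0.0005, 0.0033, 0.0145, 0.0, 11.8, 0.0, 0, 0.0008, 0.005, 0.0218, 0.0, 17.7, 0.0, 0]
```

Four nuts found, at about (0.468,0.402), (0.455,-0.056), (0.455,-0.193) and (0.638,-0.155). I'll start with the second, using a hexagon fit from directly overhead.

```bash
cat >> h.py <<'E'
def hexfit(im,c,x0,y0,z,af,rng=.02,yaws=None,S=3000):
    "fit hexagon (across flats af) on plane z near x0,y0: returns x,y,yaw of a flat normal (mod 60), score"
    W=int(.11*S);o=np.array([x0-.055,y0-.055])
    src=np.float32([o,o+[.11,0],o+[.11,.11],o+[0,.11]]);px=np.float32([proj(c,[*s,z])[::-1] for s in src])
    H=cv2.getPerspectiveTransform(px,np.float32([[0,0],[W,0],[W,W],[0,W]]))
    g=cv2.GaussianBlur(cv2.warpPerspective(im,H,(W,W)).astype(np.float32).mean(2),(0,0),2.0)
    gx=cv2.Sobel(g,5,1,0);gy=cv2.Sobel(g,5,0,1);m=np.percentile(np.hypot(gx,gy),97);gx/=m;gy/=m
    best=[]
    t=np.linspace(-.9,.9,25)*af/2/np.sqrt(3)
    for yaw in (np.arange(0,60,1.5) if yaws is None else yaws):
        acc=None;sc=0
        for k in range(6):
            a=np.radians(yaw+60*k);n=np.array([np.cos(a),np.sin(a)]);q=np.array([-n[1],n[0]])
            G=np.minimum(np.abs(gx*n[0]+gy*n[1]),1.)
            ker=np.zeros((141,141),np.float32)
            for s in t:
                v=np.round((n*af/2+q*s)*S).astype(int)+70
                if (v>=0).all() and (v<141).all(): ker[v[1],v[0]]+=1/25
            sc=sc+cv2.filter2D(G,-1,ker)
        w=int(rng*S);h=W//2;sub=sc[h-w:h+w+1,h-w:h+w+1];i=np.unravel_index(sub.argmax(),sub.shape)
        best.append((float(sub.max())/6,o[0]+(i[1]+h-w)/S,o[1]+(i[0]+h-w)/S,float(yaw)))
    best.sort(reverse=True);return best[:3]
def yawof(o):
    z=R.from_quat(o['eef_rot']).as_matrix()[:,2];return np.degrees(np.arctan2(z[1],z[0]))
def look(t='nut1',z=.014,zt=.028,af=.034,near=None,f=None):
    o=st();print('yaw',round(yawof(o),1));im,c=snap('wrist',f)
    for d in imaging.mark_of(t,'wrist')[:4]:
        p=ray(c,d['centre'],z)
        if near is not None and np.hypot(*(p[:2]-near))>.06: continue
        print(t,round(d['p'],2),np.round(d['centre']),p.round(4),[np.round(b,4).tolist() for b in hexfit(im,c,p[0],p[1],zt,af)])
    return im,c
E
python3 - <<'E'
from h import *
plan([.455,-.056,.19],16.4,.25)
E
```

```text
[0.0319, 0.0057, -0.0039, 0.0, -0.1, 0.0, 0.25, 0.0637, 0.0115, -0.0078, 0.0, -0.1, 0.0, 0.25, 0.0956, 0.0172, -0.0116, 0.1, -0.2, 0.0, 0.25, 0.1274, 0.023, -0.0155, 0.1, -0.2, 0.0, 0.25, 0.1593, 0.0287, -0.0194, 0.1, -0.3, 0.0, 0.25]
[0.0318, 0.0057, -0.0041, 0.0, -0.1, 0.0, 0.25, 0.0637, 0.0115, -0.0081, 0.0, -0.1, 0.0, 0.25]
```

Call:
step_arm:
  targets: [0.032,0.004,-0.004,0,0,0,0,0.064,0.009,-0.008,0,0,0,0,0.096,0.013,-0.012,0,0,0,0,0.1275,0.018,-0.0155,0,0,0,0,0.16,0.023,-0.0195,0,0,0,0]

```text
clock: 23.2
eef_pos: [0.4451, 0.0057, 0.207]
eef_rot: [0.565, -0.426, 0.425, -0.564]
force: [0.5, 0.0, -0.1]
finger_gap: 0.0913
```

Call:
step_arm:
  targets: [0.032,0.008,-0.004,0,0,0,0,0.064,0.016,-0.008,0,0,0,0,0.064,0.018,-0.008,0,0,0,0]

```text
clock: 23.45
eef_pos: [0.4547, -0.0634, 0.1875]
eef_rot: [0.564, -0.429, 0.427, -0.562]
force: [0.6, -1.1, 0.3]
finger_gap: 0.0916
```

```bash
python3 - <<'E'
from h import *
im,c=look(f='w9.png')
E
```

```text
t 23.45 p [ 0.4547 -0.0634  0.1875] gap 0.0916 F [ 0.6 -1.1  0.3]
yaw 15.5
nut1 0.95 [211. 328.] [ 0.4547 -0.0512  0.014 ] [[0.6119, 0.4531, -0.0482, 40.5], [0.6099, 0.4531, -0.0482, 39.0], [0.6067, 0.4531, -0.0482, 37.5]]
nut1 0.84 [357. 288.] [ 0.4563 -0.1862  0.014 ] [[0.2667, 0.4563, -0.1765, 57.0], [0.2666, 0.456, -0.1765, 0.0], [0.2664, 0.4563, -0.1765, 58.5]]
```

View pics/w9.png

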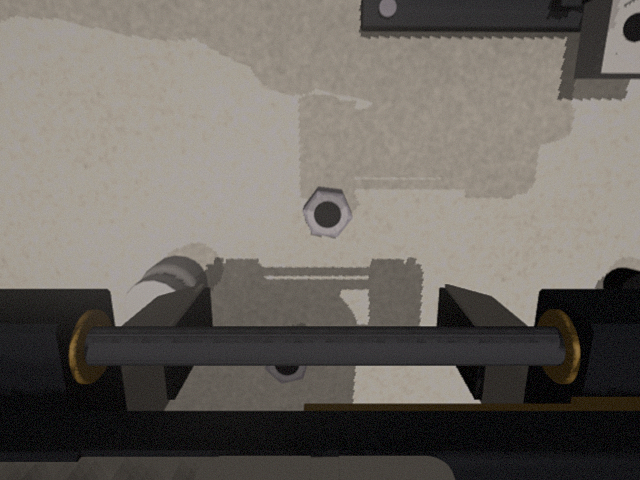

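Wrist view: nut at (328,212), flats fitted at yaw 40°, which matches the visible tilt. I'll go down partway, turn to 40° and look once more.

```bash
python3 - <<'E'
from h import *
plan([.454,-.0495,.10],40,.25)
c=imaging.camera_info('wrist');E=c['extrinsics'];o=readout.get_obs();print((R.from_quat(o['eef_rot']).inv().apply(-E[:3,:3].T@E[:3,3]-o['eef_pos'])).round(4))
E
```

```text
[-0.0016, 0.0177, 0.0004, 0.0, -4.8, 0.0, 0.25, -0.0031, 0.0354, 0.0008, 0.1, -9.7, -0.1, 0.25, -0.0047, 0.0531, 0.0011, 0.1, -14.5, -0.1, 0.25, -0.0063, 0.0708, 0.0015, 0.1, -19.3, -0.1, 0.25, -0.0078, 0.0885, 0.0019, 0.2, -24.2, -0.1, 0.25]
[-0.0695 -0.1582  0.0005]
```

Call:
step_arm:
  targets: [-0.002,0.018,0,0,-4.8,0,0.2,-0.003,0.035,0.001,0,-9.6,0,0.2,-0.005,0.053,0.001,0,-14.4,0,0.2,-0.0065,0.071,0.0015,0,-19.2,0,0.2,-0.008,0.0885,0.002,0,-24,0,0.2]

```text
clock: 23.97
eef_pos: [0.455, -0.0465, 0.1008]
eef_rot: [-0.642, 0.297, -0.297, 0.642]
force: [-0.3, 0.1, -0.4]
finger_gap: 0.0738
```

Call:
step_arm:
  targets: [0,0,0,0,0,0,0.2,0,0,0,0,0,0,0.2]

```text
clock: 24.13
eef_pos: [0.4546, -0.047, 0.1013]
eef_rot: [-0.641, 0.3, -0.298, 0.641]
force: [0.1, -0.3, 0.3]
finger_gap: 0.0734
```

```bash
python3 - <<'E'
from h import *
im,c=look(near=[.454,-.05])
E=c['extrinsics'];o=readout.get_obs();print((R.from_quat(o['eef_rot']).inv().apply(-E[:3,:3].T@E[:3,3]-o['eef_pos'])).round(4))
E
```

```text
t 24.13 p [ 0.4546 -0.047   0.1013] gap 0.0734 F [ 0.1 -0.3  0.3]
yaw 40.0
nut1 0.88 [258. 317.] [ 0.4557 -0.0536  0.014 ] [[0.6161, 0.4557, -0.0559, 37.5], [0.6143, 0.4557, -0.0559, 39.0], [0.6083, 0.4557, -0.0559, 36.0]]
[-0.0697 -0.1578  0.0003]
```

Call:
step_arm:
  targets: [0.003,0.025,-0.002,0,0.5,0,0.2,0.0065,0.05,-0.004,0,1,0,0.2,0.0065,0.0855,-0.004,0,1,0,0.2,0.0065,0.0855,-0.004,0,1,0,0.2,0.0065,0.0855,-0.004,0,1,0,1]
  squeeze: 25

```text
clock: 24.65
eef_pos: [0.456, -0.0557, 0.0165]
eef_rot: [0.638, -0.305, 0.304, -0.638]
force: [1.4, -0.3, 0.3]
finger_gap: 0.0699
```

Call:
step_arm:
  targets: [0,0,0,0,0,0,1,0,0,0,0,0,0,1,0,0,0,0,0,0,1,0,0,0,0,0,0,1,0,0,0,0,0,0,1]

```text
clock: 25.07
eef_pos: [0.4571, -0.0563, 0.0171]
eef_rot: [-0.638, 0.304, -0.305, 0.638]
force: [-0.6, 0.0, -0.2]
finger_gap: 0.038
```

Call:
step_arm:
  targets: [0,0,0,0,0,0,1,0,0,0,0,0,0,1]

```text
clock: 25.23
eef_pos: [0.4568, -0.0563, 0.0168]
eef_rot: [0.638, -0.304, 0.305, -0.638]
force: [-1.4, -0.7, 8.6]
finger_gap: 0.034
```

Gripped at 34.0 mm, so on the flats. Lifting it over the block.

```bash
python3 - <<'E'
from h import *
o=st();p=o['eef_pos'];y=yawof(o);print(y)
plan([.605,.165,.15],16.4,1,vmax=.038,start=([p[0],p[1],.117],y))
E
```

```text
t 25.23 p [ 0.4568 -0.0563  0.0168] gap 0.034 F [-1.4 -0.7  8.6]
38.94995176321619
[-0.0099, -0.0041, 0.0318, 0.0, 2.8, 0.0, 1, -0.0197, -0.0082, 0.0636, 0.0, 5.6, 0.0, 1, -0.0296, -0.0124, 0.0954, 0.0, 8.5, 0.0, 1, -0.0395, -0.0165, 0.1272, 0.0, 11.3, 0.0, 1, -0.0493, -0.0206, 0.159, 0.0, 14.1, 0.0, 1]
[-0.0173, -0.0041, 0.0284, 0.0, 2.8, 0.0, 1, -0.0346, -0.0083, 0.0569, 0.0, 5.6, 0.0, 1, -0.0519, -0.0124, 0.0853, 0.0, 8.5, 0.0, 1]
```

Call:
step_arm:
  targets: [0,-0.015,0,0,0,0,1,0,-0.04,0,0,0,0,1,0,-0.07,0,0,0,0,1,0,-0.1,0,0,0,0,1]

```text
clock: 25.57
eef_pos: [0.4556, -0.0558, 0.117]
eef_rot: [0.638, -0.305, 0.304, -0.638]
force: [1.3, -0.6, -1.1]
finger_gap: 0.0336
```

Call:
step_arm:
  targets: [-0.01,-0.004,0.032,0,2.8,0,1,-0.02,-0.008,0.0635,0,5.6,0,1,-0.0295,-0.012,0.0955,0,8.5,0,1,-0.0395,-0.0165,0.127,0,11.3,0,1,-0.049,-0.0205,0.159,0,14.1,0,1]

```text
clock: 25.98
eef_pos: [0.5497, 0.0831, 0.1369]
eef_rot: [0.596, -0.382, 0.381, -0.595]
force: [1.2, 0.3, -1.6]
finger_gap: 0.0336
```

Call:
step_arm:
  targets: [-0.017,-0.004,0.0285,0,2.8,0,1,-0.0345,-0.008,0.057,0,5.6,0,1,-0.052,-0.0125,0.085,0,8.5,0,1,-0.052,-0.0125,0.085,0,8.5,0,1,-0.052,-0.0125,0.085,0,8.5,0,1]

```text
clock: 26.4
eef_pos: [0.6045, 0.1676, 0.149]
eef_rot: [-0.566, 0.423, -0.422, 0.567]
force: [-0.9, -0.1, -2.0]
finger_gap: 0.0336
```

```bash
cat >> h.py <<'E'
def pockets(f=None):
    o=st();print('yaw',round(yawof(o),2));im,c=snap('wrist',f)
    for d in imaging.mark_of('pocket1','wrist')[:5]:
        p=ray(c,d['centre'],.035)
        print('pk',round(d['p'],2),np.round(d['centre']),p.round(4),[np.round(b,4).tolist() for b in hexfit(im,c,p[0],p[1],.047,.037,rng=.008,yaws=np.arange(11,22,1.))[:2]])
E
python3 - <<'E'
from h import *
pockets('w10.png')
E
```

```text
t 26.4 p [0.6045 0.1676 0.149 ] gap 0.0336 F [-0.9 -0.1 -2. ]
yaw 16.56
pk 0.94 [235. 332.] [0.6087 0.17   0.035 ] [[0.4456, 0.6051, 0.17, 16.0], [0.4445, 0.6051, 0.17, 15.0]]
pk 0.76 [161. 331.] [0.5939 0.2164 0.035 ] [[0.6673, 0.5919, 0.2178, 15.0], [0.6658, 0.5919, 0.2178, 16.0]]
pk 0.57 [ 75. 331.] [0.5792 0.2651 0.035 ] [[0.5317, 0.5792, 0.2658, 15.0], [0.5285, 0.5792, 0.2658, 14.0]]
```

View pics/w10.png

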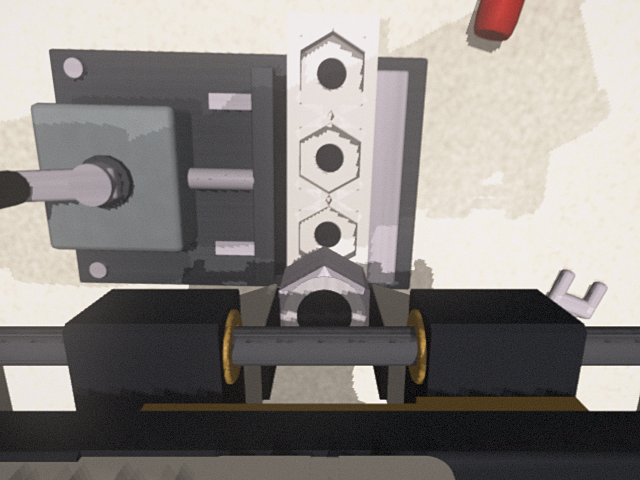

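Wrist view: held nut with its corner at (324,250), squarely between the fingers. Pocket bores are at (331,73), (330,157) and (327,234). I'll back off along the row so the last pocket and the held nut both show.

Call:
step_arm:
  targets: [0.03,0.005,0.002,0,0.6,0,1,0.06,0.01,0.004,0,1.2,0,1,0.085,0.01,0.004,0,1.2,0,1,0.085,0.01,0.004,0,1.2,0,1,0.085,0.01,0.004,0,1.2,0,1]

```text
clock: 26.92
eef_pos: [0.6322, 0.0801, 0.1386]
eef_rot: [0.561, -0.431, 0.431, -0.56]
force: [-0.9, 0.9, -1.3]
finger_gap: 0.0338
```

```bash
cat >> h.py <<'E'
def held(im,c,o,dz=.0115):
    "position of held nut (top plane dz above TCP) in tool axes"
    p=o['eef_pos'];z=p[2]+dz;y=yawof(o)
    Ro=R.from_quat(o['eef_rot'])
    for b in hexfit(im,c,p[0],p[1],z,.034,rng=.01,yaws=np.arange(y-6,y+6.1,1.5))[:2]:
        print('held',np.round(b,4),'tool',Ro.inv().apply([b[1]-p[0],b[2]-p[1],0]).round(4))
E
python3 - <<'E'
from h import *
pockets('w11.png');o=readout.get_obs();held(cv2.imread('pics/w11.png'),imaging.camera_info('wrist'),o)
E
```

```text
t 26.92 p [0.6322 0.0801 0.1386] gap 0.0338 F [-0.9  0.9 -1.3]
yaw 14.86
pk 0.96 [170. 322.] [0.6187 0.1272 0.035 ] [[0.8126, 0.6184, 0.1269, 16.0], [0.8047, 0.6184, 0.1269, 15.0]]
pk 0.87 [ 85. 320.] [0.6045 0.1748 0.035 ] [[0.5431, 0.6052, 0.1755, 15.0], [0.5417, 0.6052, 0.1755, 16.0]]
held [ 0.5273  0.629   0.094  19.6267] tool [-0.0103  0.      0.    ]
held [ 0.524   0.629   0.094  18.1267] tool [-0.0103  0.      0.    ]
```

The two views disagree by about 5 mm along the row. I'm reading camera_info after the snapshot, possibly while the arm is still settling, so I'll swap the order and repeat at rest.

```bash
sed -i "s/    im=imaging.snapshot(n); c=imaging.camera_info(n)/    c=imaging.camera_info(n); im=imaging.snapshot(n)/" h.py
python3 - <<'E'
from h import *
for k in range(3):
    pockets('w12.png')
o=readout.get_obs();c=imaging.camera_info('wrist')
for q in((308,323),):
    b=ray(c,q,o['eef_pos'][2]+.0115);print('nut bore in tool',R.from_quat(o['eef_rot']).inv().apply(b-o['eef_pos']).round(4))
E=c['extrinsics'];print((R.from_quat(o['eef_rot']).inv().apply(-E[:3,:3].T@E[:3,3]-o['eef_pos'])).round(4))
E
```

```text
t 27.02 p [0.6317 0.084  0.1392] gap 0.0342 F [-0.2  0.6 -1.5]
yaw 15.13
pk 0.82 [180. 323.] [0.6207 0.123  0.035 ] [[0.8622, 0.619, 0.1243, 16.0], [0.8612, 0.619, 0.1243, 15.0]]
pk 0.82 [ 92. 320.] [0.6059 0.1723 0.035 ] [[0.5559, 0.6059, 0.1726, 15.0], [0.5543, 0.6059, 0.1726, 14.0]]
t 27.12 p [0.6318 0.0853 0.1394] gap 0.0338 F [ 0.9  0.  -2.2]
yaw 15.23
pk 0.9 [ 91. 320.] [0.6056 0.1742 0.035 ] [[0.5495, 0.6059, 0.1725, 15.0], [0.5486, 0.6059, 0.1725, 14.0]]
pk 0.67 [182. 322.] [0.6206 0.1231 0.035 ] [[0.8592, 0.6189, 0.1241, 16.0], [0.8555, 0.6189, 0.1241, 15.0]]
t 27.22 p [0.632  0.0854 0.1394] gap 0.0339 F [ 0.6  0.3 -1.9]
yaw 15.25
pk 0.98 [ 95. 323.] [0.6078 0.1727 0.035 ] [[0.5562, 0.6058, 0.1723, 15.0], [0.5545, 0.6058, 0.1723, 14.0]]
pk 0.83 [180. 322.] [0.6207 0.1247 0.035 ] [[0.8474, 0.619, 0.1241, 15.0], [0.8459, 0.619, 0.1241, 16.0]]
nut bore in tool [-0.0053 -0.0115  0.0001]
[-0.0694 -0.1582  0.0005]
```

```bash
python3 - <<'E'
from h import *
im=cv2.imread('pics/w12.png');o=readout.get_obs();c=imaging.camera_info('wrist')
f=lambda q:R.from_quat(o['eef_rot']).inv().apply(ray(c,q,o['eef_pos'][2]+.0115)-o['eef_pos'])
print('vertex',f((250,324)),f((278,283)),f((278,367)))
print(im[235:330:3,318:330].mean((1,2)).round().astype(int))
cv2.imwrite('pics/v2.png',cv2.resize(im[200:340,230:420],None,fx=4,fy=4,interpolation=2))
E
```

```text
vertex [-0.02804679 -0.01149781  0.0004446 ] [-0.01728785 -0.01149935 -0.01471246] [-0.01729612 -0.0114979   0.01634292]
[224 228 228 230 150  98  98  97  96  97  91 161 185 210 182 189 188 187
 151  50  44  43  40  40  38  38  41  41  36  35  32  53]
```

View pics/v2.png

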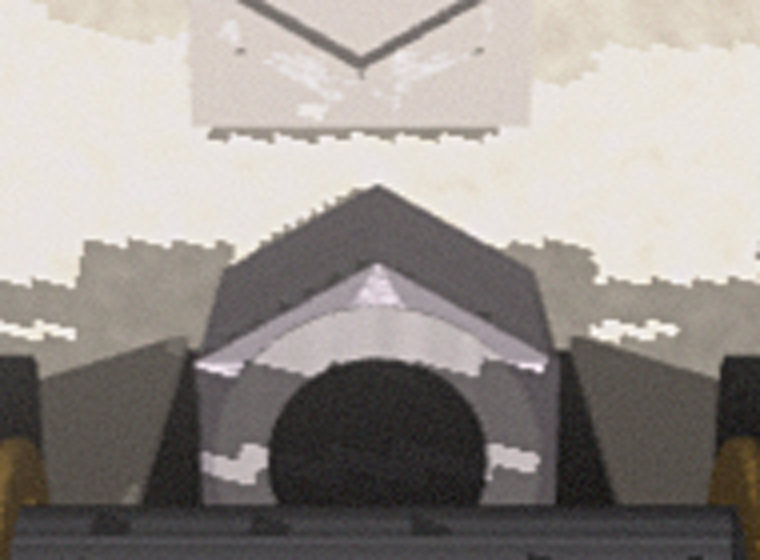

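The held nut is square in the grip, with its top-plane corner at (324,266) and bottom-plane corner at (324,246).

```bash
python3 - <<'E'
from h import *
o=readout.get_obs();c=imaging.camera_info('wrist')
f=lambda q,d:R.from_quat(o['eef_rot']).inv().apply(ray(c,q,o['eef_pos'][2]+d)-o['eef_pos']).round(4)
print(f((266.3,324.2),.0115),f((246.3,324.2),-.0165),f((291.2,280),.0115),f((291.2,367),.0115))
y=15.4;print('bed dirs');C4=np.array([.6195,.124])
st();plan([.6195,.124,.09],15.4,1)
E
```

```text
[-0.0218 -0.0115  0.0005] [-0.0218  0.0165  0.0005] [-0.0121 -0.0115 -0.016 ] [-0.0121 -0.0115  0.0165]
bed dirs
t 27.32 p [0.6321 0.0853 0.1393] gap 0.0332 F [ 0.3 -0.  -1.9]
[-0.0204, 0.0247, -0.001, 0.0, -0.1, 0.0, 1, -0.0407, 0.0493, -0.002, 0.0, -0.2, 0.0, 1]
```

Call:
step_arm:
  targets: [-0.019,0.02,-0.001,0,-0.1,0,1,-0.0384,0.04,-0.0018,0,-0.2,0,1,-0.0384,0.07,-0.0018,0,-0.2,0,1,-0.0384,0.07,-0.0018,0,-0.2,0,1,-0.0384,0.07,-0.0018,0,-0.2,0,1]

```text
clock: 27.73
eef_pos: [0.6195, 0.1209, 0.0682]
eef_rot: [0.564, -0.429, 0.428, -0.562]
force: [0.2, -0.4, -1.0]
finger_gap: 0.0339
```

Call:
step_arm:
  targets: [0,0.004,0,0,0,0,1,0,0.008,0,0,0,0,1,0,0.01,0,0,0,0,1,0,0.01,0,0,0,0,1]

```text
clock: 28.07
eef_pos: [0.6214, 0.1213, 0.0622]
eef_rot: [-0.562, 0.428, -0.43, 0.563]
force: [-7.6, -1.4, 16.0]
finger_gap: 0.0335
```

Call:
step_arm:
  targets: [0,-0.003,-0.0015,0,0,0,1,0,-0.003,-0.0015,0,0,0,1,0,0,-0.0015,0,0,0,1,0,0,-0.0015,0,0,0,1]

```text
clock: 28.4
eef_pos: [0.6203, 0.1216, 0.0605]
eef_rot: [-0.561, 0.428, -0.429, 0.563]
force: [-2.6, 0.6, 11.0]
finger_gap: 0.0337
```

Call:
step_arm:
  targets: [-0.0015,0,0,0,0,0,1,-0.0015,0,0,0,0,0,1]

```text
clock: 28.57
eef_pos: [0.6195, 0.1222, 0.0598]
eef_rot: [-0.562, 0.428, -0.429, 0.563]
force: [0.7, -1.2, -1.4]
finger_gap: 0.0337
```

Call:
step_arm:
  targets: [0.003,0,0,0,0,0,1,0.003,0,0,0,0,0,1]

```text
clock: 28.73
eef_pos: [0.6192, 0.1207, 0.0592]
eef_rot: [-0.562, 0.429, -0.428, 0.563]
force: [-1.4, 4.3, -0.2]
finger_gap: 0.0339
```

Call:
step_arm:
  targets: [-0.0015,0.002,0,0,0,0,1,-0.0015,0.004,0,0,0,0,1,-0.0015,0.007,0,0,0,0,1,-0.0015,0.008,0,0,0,0,1,-0.0015,0.008,0,0,0,0,1]

```text
clock: 29.15
eef_pos: [0.6194, 0.1204, 0.0514]
eef_rot: [0.562, -0.429, 0.429, -0.562]
force: [-1.3, 0.6, 3.5]
finger_gap: 0.0337
```

Seated: TCP height is 51.4 mm, as predicted, with floor contact. Release, then go to the next nut at (0.457,-0.192).

Call:
step_arm:
  targets: [0,0,0,0,0,0,0.3,0,0,0,0,0,0,0.3,0,0,0,0,0,0,0.3,0,-0.02,0,0,0,0,0.3,0,-0.05,0,0,0,0,0.3]

```text
clock: 29.57
eef_pos: [0.6172, 0.1194, 0.0987]
eef_rot: [0.564, -0.43, 0.428, -0.561]
force: [1.1, 0.2, 0.1]
finger_gap: 0.0612
```

```bash
python3 - <<'E'
from h import *
o=st();p=o['eef_pos'];y=yawof(o)
plan([.457,-.20,.16],15.4,.2,vmax=.039)
E
```

```text
t 29.57 p [0.6172 0.1194 0.0987] gap 0.0612 F [1.1 0.2 0.1]
[0.0266, -0.006, -0.0239, 0.0, 0.0, 0.0, 0.2, 0.0531, -0.012, -0.0479, 0.1, 0.0, 0.0, 0.2, 0.0797, -0.0179, -0.0718, 0.1, 0.0, 0.0, 0.2, 0.1062, -0.0239, -0.0958, 0.1, 0.0, 0.0, 0.2, 0.1328, -0.0299, -0.1197, 0.2, 0.0, 0.0, 0.2]
[0.0265, -0.0061, -0.0239, 0.0, 0.0, 0.0, 0.2, 0.0531, -0.0121, -0.0479, 0.1, 0.0, 0.0, 0.2, 0.0796, -0.0182, -0.0718, 0.1, 0.0, 0.0, 0.2, 0.1062, -0.0242, -0.0957, 0.1, 0.0, 0.0, 0.2, 0.1327, -0.0303, -0.1197, 0.2, 0.0, 0.0, 0.2]
```

Call:
step_arm:
  targets: [0.0266,-0.006,-0.024,0,0,0,0.2,0.053,-0.012,-0.048,0,0,0,0.2,0.0795,-0.018,-0.072,0,0,0,0.2,0.106,-0.024,-0.0957,0,0,0,0.2,0.1325,-0.03,-0.12,0,0,0,0.2]

```text
clock: 29.98
eef_pos: [0.5377, -0.0405, 0.1314]
eef_rot: [0.562, -0.429, 0.429, -0.562]
force: [1.3, -0.1, 0.3]
finger_gap: 0.0735
```

Call:
step_arm:
  targets: [0.0266,-0.006,-0.024,0,0,0,0.2,0.053,-0.012,-0.048,0,0,0,0.2,0.0795,-0.018,-0.072,0,0,0,0.2,0.106,-0.024,-0.0957,0,0,0,0.2,0.1325,-0.03,-0.12,0,0,0,0.2]

```text
clock: 30.4
eef_pos: [0.4569, -0.2001, 0.1616]
eef_rot: [0.562, -0.429, 0.429, -0.562]
force: [0.7, -0.4, -0.5]
finger_gap: 0.0736
```

Call:
step_arm:
  targets: [0,0,0,0,0,0,0.2,0,0,0,0,0,0,0.2,0,0,0,0,0,0,0.2,0,0,0,0,0,0,0.2]

```text
clock: 30.73
eef_pos: [0.4585, -0.1972, 0.1612]
eef_rot: [-0.563, 0.428, -0.428, 0.563]
force: [-0.0, 0.5, -0.1]
finger_gap: 0.0735
```

```bash
python3 - <<'E'
from h import *
look(near=[.457,-.195])
E
```

```text
t 30.73 p [ 0.4585 -0.1972  0.1612] gap 0.0735 F [-0.   0.5 -0.1]
yaw 15.5
nut1 0.88 [217. 322.] [ 0.4554 -0.1887  0.014 ] [[0.6154, 0.4557, -0.1891, 0.0], [0.6075, 0.4557, -0.1891, 58.5], [0.6052, 0.4557, -0.1891, 1.5]]
```

Call:
step_arm:
  targets: [-0.003,0.033,0,0,5,0,0.2,-0.006,0.066,0,0,10,0,0.2,-0.0087,0.095,-0.0006,0,15.3,0,0.2,-0.0087,0.125,-0.0006,0,15.3,0,0.2,-0.0087,0.1447,-0.0006,0,15.3,0,0.2]
  squeeze: 25

```text
clock: 31.25
eef_pos: [0.4544, -0.1885, 0.0141]
eef_rot: [0.501, -0.5, 0.498, -0.501]
force: [-0.3, -0.8, 0.5]
finger_gap: 0.0736
```

Call:
step_arm:
  targets: [0,0,0,0,0,0,0.2,0,0,0,0,0,0,1,0,0,0,0,0,0,1,0,0,0,0,0,0,1,0,0,0,0,0,0,1]

```text
clock: 31.67
eef_pos: [0.4561, -0.1905, 0.0179]
eef_rot: [-0.5, 0.499, -0.501, 0.501]
force: [-0.6, 0.5, 0.1]
finger_gap: 0.0514
```

Call:
step_arm:
  targets: [0,0,0,0,0,0,1,0,0,0,0,0,0,1,0,0,0,0,0,0,1,0,0,0,0,0,0,1]

```text
clock: 32.0
eef_pos: [0.4553, -0.1905, 0.017]
eef_rot: [-0.5, 0.499, -0.5, 0.5]
force: [-1.9, -0.2, 7.5]
finger_gap: 0.0336
```

```bash
python3 - <<'E'
from h import *
o=st();p=o['eef_pos'];y=yawof(o);print(y)
# hover spot: 45 mm short of P3 (next pocket) along the row
P3=np.array([.606,.1715]);xt=np.array([.2656,-.964]);h=P3+.06*xt;print(h)
plan([h[0],h[1],.14],15.4,1,vmax=.039,start=([p[0],p[1],.117],y))
E
```

```text
t 32.0 p [ 0.4553 -0.1905  0.017 ] gap 0.0336 F [-1.9 -0.2  7.5]
0.052196780529805066
[0.621936 0.11366 ]
[-0.0338, -0.0026, 0.0185, 0.0, -1.7, 0.0, 1, -0.0675, -0.0051, 0.0371, 0.0, -3.4, 0.0, 1, -0.1013, -0.0077, 0.0556, 0.0, -5.1, 0.0, 1, -0.1351, -0.0102, 0.0742, 0.0, -6.8, 0.0, 1, -0.1689, -0.0128, 0.0927, 0.0, -8.5, 0.0, 1]
[-0.0307, -0.0026, 0.0233, 0.0, -1.7, 0.0, 1, -0.0613, -0.0051, 0.0467, 0.0, -3.4, 0.0, 1, -0.092, -0.0077, 0.07, 0.0, -5.1, 0.0, 1, -0.1226, -0.0102, 0.0934, 0.0, -6.8, 0.0, 1]
```

Call:
step_arm:
  targets: [0,-0.015,0,0,0,0,1,0,-0.04,0,0,0,0,1,0,-0.07,0,0,0,0,1,0,-0.1,0,0,0,0,1]

```text
clock: 32.33
eef_pos: [0.4543, -0.1898, 0.1172]
eef_rot: [0.501, -0.5, 0.499, -0.5]
force: [0.7, 0.4, -0.7]
finger_gap: 0.0335
```

Call:
step_arm:
  targets: [-0.034,-0.0025,0.0185,0,-1.7,0,1,-0.0675,-0.005,0.037,0,-3.4,0,1,-0.1015,-0.0075,0.0555,0,-5.1,0,1,-0.135,-0.01,0.074,0,-6.8,0,1,-0.169,-0.013,0.0925,0,-8.5,0,1]

```text
clock: 32.75
eef_pos: [0.5477, -0.0198, 0.1296]
eef_rot: [0.536, -0.461, 0.461, -0.536]
force: [-0.2, -0.9, -0.6]
finger_gap: 0.0338
```

Call:
step_arm:
  targets: [-0.0305,-0.0025,0.0235,0,-1.7,0,1,-0.0615,-0.005,0.0465,0,-3.4,0,1,-0.092,-0.0075,0.07,0,-5.1,0,1,-0.1225,-0.01,0.0935,0,-6.8,0,1,-0.1225,-0.01,0.0935,0,-6.8,0,1]

```text
clock: 33.17
eef_pos: [0.6233, 0.1236, 0.1404]
eef_rot: [-0.562, 0.427, -0.425, 0.567]
force: [-1.3, 2.1, -0.9]
finger_gap: 0.0338
```

Call:
step_arm:
  targets: [0,0,0,0,0,0,1,0,0,0,0,0,0,1,0,0,0,0,0,0,1]

```text
clock: 33.42
eef_pos: [0.6211, 0.1121, 0.139]
eef_rot: [0.563, -0.429, 0.429, -0.561]
force: [-0.0, 0.4, -0.6]
finger_gap: 0.0334
```

```bash
cat >> h.py <<'E'
def heldv(im,c,o,d=.0115):
    "held nut's centre along tool x from its top-plane corner: hexfit free only along the tool axes, upper 2 edges"
    Ro=R.from_quat(o['eef_rot']);p=np.array(o['eef_pos'])
    g=cv2.GaussianBlur(im.astype(np.float32).mean(2),(0,0),1.0)
    best=[]
    for dd,s in((d,1),(d-.028,1)):
      r=[]
      for x in np.arange(-.012,.0121,.0005):
        for z in np.arange(-.003,.0031,.001):
          v=np.array([x-.01963,-dd,z]);tot=0
          for sg in(-1,1):
            e=np.array([.01963/2,0,sg*.017])
            n=np.array([-.866,0,sg*.5])
            for u in np.linspace(.1,.85,14):
              a=[proj(c,p+Ro.apply(v+u*e+w*n)) for w in(-.0008,.0008)]
              (r0,c0),(r1,c1)=a; tot+=abs(g[int(round(r0)),int(round(c0))]-g[int(round(r1)),int(round(c1))]) if r0<330 and r1<330 else 0
          r.append((round(tot,0),round(float(x),4),round(float(z),4)))
      r.sort(reverse=True);best.append(r[:3])
    print('held top',best[0],'bottom',best[1])
E
python3 - <<'E'
from h import *
pockets('w13.png');o=readout.get_obs();c=imaging.camera_info('wrist')
heldv(cv2.imread('pics/w13.png'),c,o); heldv(cv2.imread('pics/w12.png'),c,o)
E
```

```text
t 33.42 p [0.6211 0.1121 0.139 ] gap 0.0334 F [-0.   0.4 -0.6]
yaw 15.26
pk 0.89 [142. 328.] [0.6069 0.1739 0.035 ] [[0.6843, 0.6059, 0.1723, 16.0], [0.6828, 0.6059, 0.1723, 15.0]]
pk 0.8 [ 57. 329.] [0.5949 0.22   0.035 ] [[0.56, 0.5926, 0.2207, 15.0], [0.5578, 0.5926, 0.2207, 14.0]]
held top [(np.float32(2231.0), -0.0095, 0.0), (np.float32(2024.0), -0.0095, 0.001), (np.float32(1945.0), -0.009, 0.0)] bottom [(np.float32(2059.0), -0.002, 0.0), (np.float32(2041.0), -0.0015, 0.0), (np.float32(1840.0), 0.0075, 0.0)]
held top [(np.float32(2846.0), -0.0105, 0.0), (np.float32(2706.0), -0.01, 0.0), (np.float32(2453.0), -0.0105, 0.001)] bottom [(np.float32(3013.0), -0.003, 0.0), (np.float32(2902.0), -0.0025, 0.0), (np.float32(2538.0), -0.003, 0.001)]
```

Call:
step_arm:
  targets: [-0.02,0.015,0,0,-0.1,0,1,-0.04,0.03,0.001,0,-0.1,0,1,-0.0604,0.05,0.001,0,-0.1,0,1,-0.0604,0.07,0.001,0,-0.1,0,1,-0.0604,0.07,0.001,0,-0.1,0,1]

```text
clock: 33.93
eef_pos: [0.6039, 0.1717, 0.0661]
eef_rot: [0.565, -0.429, 0.427, -0.561]
force: [-0.8, -1.3, -2.4]
finger_gap: 0.0337
```

Call:
step_arm:
  targets: [0,0,0,0,0,0,1,0,0.003,0,0,0,0,1,0,0.006,0,0,0,0,1,0,0.009,0,0,0,0,1,0,0.009,0,0,0,0,1]

```text
clock: 34.35
eef_pos: [0.6068, 0.1718, 0.0615]
eef_rot: [-0.562, 0.428, -0.429, 0.563]
force: [-2.8, -0.8, -0.5]
finger_gap: 0.0334
```

Call:
step_arm:
  targets: [0,0.003,-0.0003,0,0,0,1,0,0.006,-0.0003,0,0,0,1,0,0.009,-0.0003,0,0,0,1,0,0.01,-0.0003,0,0,0,1,0,0.01,-0.0003,0,0,0,1]

```text
clock: 34.77
eef_pos: [0.607, 0.1722, 0.0513]
eef_rot: [-0.562, 0.428, -0.429, 0.563]
force: [-1.9, -2.0, 9.0]
finger_gap: 0.0338
```

Seated (51.3 mm, floor contact). Next the nut at (0.638,-0.153). I'll look from high up because the bottle is close.

Call:
step_arm:
  targets: [0,0,0,0,0,0,0.3,0,0,0,0,0,0,0.3,0,0,0,0,0,0,0.3,0,-0.02,0,0,0,0,0.3,0,-0.05,0,0,0,0,0.3]

```text
clock: 35.18
eef_pos: [0.6044, 0.1713, 0.098]
eef_rot: [0.564, -0.429, 0.427, -0.561]
force: [-0.4, -0.9, 0.3]
finger_gap: 0.0615
```

```bash
python3 - <<'E'
from h import *
plan([.635,-.155,.20],15.4,.2,vmax=.039,start=([.6067,.1715,.1013],15.4))
E
```

```text
[0.0358, -0.011, -0.0066, 0.0, 0.0, 0.0, 0.2, 0.0716, -0.0219, -0.0132, 0.0, 0.0, 0.0, 0.2, 0.1074, -0.0329, -0.0198, 0.0, 0.0, 0.0, 0.2, 0.1432, -0.0439, -0.0264, 0.0, 0.0, 0.0, 0.2, 0.1791, -0.0548, -0.033, 0.0, 0.0, 0.0, 0.2]
[0.0358, -0.011, -0.0066, 0.0, 0.0, 0.0, 0.2, 0.0716, -0.0219, -0.0132, 0.0, 0.0, 0.0, 0.2, 0.1074, -0.0329, -0.0198, 0.0, 0.0, 0.0, 0.2, 0.1432, -0.0439, -0.0264, 0.0, 0.0, 0.0, 0.2]
```

Call:
step_arm:
  targets: [0.036,-0.013,-0.0065,0,0,0,0.2,0.0715,-0.026,-0.013,0,0,0,0.2,0.1075,-0.039,-0.02,0,0,0,0.2,0.143,-0.05,-0.0265,0,0,0,0.2,0.179,-0.06,-0.033,0,0,0,0.2]

```text
clock: 35.6
eef_pos: [0.6223, -0.0105, 0.1613]
eef_rot: [-0.563, 0.428, -0.428, 0.563]
force: [1.1, -0.0, -0.7]
finger_gap: 0.0736
```

Call:
step_arm:
  targets: [0.036,-0.01,-0.0065,0,0,0,0.2,0.0715,-0.02,-0.013,0,0,0,0.2,0.1075,-0.03,-0.02,0,0,0,0.2,0.143,-0.038,-0.0265,0,0,0,0.2,0.143,-0.038,-0.0265,0,0,0,0.2]

```text
clock: 36.02
eef_pos: [0.6353, -0.1648, 0.1993]
eef_rot: [0.562, -0.43, 0.433, -0.559]
force: [0.3, -1.6, -0.6]
finger_gap: 0.0738
```

Call:
step_arm:
  targets: [0,0,0,0,0,0,0.2,0,0,0,0,0,0,0.2,0,0,0,0,0,0,0.2,0,0,0,0,0,0,0.2]

```text
clock: 36.35
eef_pos: [0.6347, -0.1519, 0.1983]
eef_rot: [-0.563, 0.428, -0.427, 0.563]
force: [-0.1, 0.5, -0.5]
finger_gap: 0.0734
```

```bash
python3 - <<'E'
from h import *
im,c=look(f='w14.png')
for t in('bottle','beaker'):
    for d in imaging.mark_of(t,'wrist')[:2]: print(t,round(d['p'],2),np.round(d['centre']),ray(c,d['centre'],0).round(3))
E
```

```text
t 36.35 p [ 0.6347 -0.1519  0.1983] gap 0.0734 F [-0.1  0.5 -0.5]
yaw 15.6
nut1 0.74 [226. 324.] [ 0.6368 -0.1575  0.014 ] [[0.5888, 0.6348, -0.1552, 24.0], [0.5881, 0.6351, -0.1555, 25.5], [0.5745, 0.6348, -0.1552, 22.5]]
bottle 0.94 [238. 484.] [ 0.775 -0.134  0.   ]
beaker 0.59 [352. 389.] [ 0.729 -0.262  0.   ]
```

Nut at (0.6355,-0.156), flats at 24.5° mod 60. I'll grip at yaw 84.5° so the gripper body stays clear of the bottle and beaker.

Call:
step_arm:
  targets: [0,0,0,0,-6.9,0,0.2,0,0,0,0,-13.8,0,0.2,0,0,0,0,-20.7,0,0.2,0,0,0,0,-27.6,0,0.2,0,0,0,0,-34.5,0,0.2]

```text
clock: 36.97
eef_pos: [0.6348, -0.1535, 0.1986]
eef_rot: [0.665, -0.24, 0.24, -0.665]
force: [0.7, 0.7, -0.4]
finger_gap: 0.0733
```

Call:
step_arm:
  targets: [0,0.01,0,0,-6.9,0,0.2,0,0.02,0,0,-13.8,0,0.2,0,0.03,0,0,-20.7,0,0.2,0,0.04,0,0,-27.6,0,0.2,0,0.05,0,0,-34.4,0,0.2]

```text
clock: 37.38
eef_pos: [0.6349, -0.1536, 0.1481]
eef_rot: [0.706, -0.032, 0.033, -0.706]
force: [0.2, -0.4, 0.3]
finger_gap: 0.0732
```

Call:
step_arm:
  targets: [0,0,0,0,0,0,0.2,0,0,0,0,0,0,0.2,0,0,0,0,0,0,0.2,0,0,0,0,0,0,0.2]

```text
clock: 37.72
eef_pos: [0.6353, -0.1536, 0.1495]
eef_rot: [0.706, -0.035, 0.036, -0.706]
force: [-0.4, -0.0, 0.0]
finger_gap: 0.0734
```

```bash
python3 - <<'E'
from h import *
im,c=look(near=[.6355,-.156]);o=readout.get_obs();print(np.round(o['qpos'],2))
E
```

```text
t 37.72 p [ 0.6353 -0.1536  0.1495] gap 0.0734 F [-0.4 -0.   0. ]
yaw 84.2
nut1 0.77 [231. 326.] [ 0.6354 -0.1525  0.014 ] [[0.3647, 0.625, -0.1642, 55.5], [0.3611, 0.625, -0.1642, 54.0], [0.3493, 0.6304, -0.1545, 25.5]]
[ 0.69  0.71 -0.89  1.54  0.59  1.17  1.16]
```

Call:
step_arm:
  targets: [0,0.035,0,0,0,0,0.2,0,0.07,0,0,0,0,0.2,0,0.105,0,0,0,0,0.2,0,0.133,0,0,0,0,0.2,0,0.133,0,0,0,0,0.2]
  squeeze: 25

```text
clock: 38.23
eef_pos: [0.6311, -0.1542, 0.0101]
eef_rot: [0.706, -0.038, 0.032, -0.706]
force: [-1.8, -0.2, -0.6]
finger_gap: 0.0731
```

Call:
step_arm:
  targets: [0,0,0,0,0,0,1,0,0,0,0,0,0,1,0,0,0,0,0,0,1,0,0,0,0,0,0,1,0,0,0,0,0,0,1]

```text
clock: 38.65
eef_pos: [0.6357, -0.154, 0.0172]
eef_rot: [0.706, -0.034, 0.036, -0.706]
force: [0.1, -0.1, 0.4]
finger_gap: 0.0449
```

Call:
step_arm:
  targets: [0,0,0,0,0,0,1,0,0,0,0,0,0,1,0,0,0,0,0,0,1,0,0,0,0,0,0,1]

```text
clock: 38.98
eef_pos: [0.6351, -0.154, 0.0163]
eef_rot: [0.706, -0.035, 0.035, -0.706]
force: [-0.6, -0.9, 6.3]
finger_gap: 0.0336
```

```bash
python3 - <<'E'
from h import *
o=st();p=o['eef_pos'];y=yawof(o);print(y)
P2=np.array([.5926,.2207]);xt=np.array([.2656,-.964]);h=P2+.06*xt;print(h)
plan([h[0],h[1],.14],15.4,1,vmax=.039,start=([p[0],p[1],.137],y))
E
```

```text
t 38.98 p [ 0.6351 -0.154   0.0163] gap 0.0336 F [-0.6 -0.9  6.3]
84.35067169118531
[0.608536 0.16286 ]
[-0.0048, -0.0003, 0.0261, 0.0, 5.7, 0.0, 1, -0.0096, -0.0005, 0.0521, 0.0, 11.5, 0.0, 1, -0.0144, -0.0008, 0.0782, 0.0, 17.2, 0.0, 1, -0.0192, -0.001, 0.1042, 0.0, 23.0, 0.0, 1, -0.024, -0.0013, 0.1303, 0.0, 28.7, 0.0, 1]
[-0.0167, -0.0003, 0.0205, 0.0, 5.7, 0.0, 1, -0.0335, -0.0005, 0.0411, 0.0, 11.5, 0.0, 1, -0.0502, -0.0008, 0.0616, 0.0, 17.2, 0.0, 1, -0.067, -0.001, 0.0822, 0.0, 23.0, 0.0, 1, -0.0837, -0.0013, 0.1027, 0.0, 28.7, 0.0, 1]
[-0.0246, -0.0003, 0.01, 0.0, 5.7, 0.0, 1, -0.0491, -0.0005, 0.0199, 0.0, 11.5, 0.0, 1]
```

Call:
step_arm:
  targets: [0,-0.015,0,0,0,0,1,0,-0.045,0,0,0,0,1,0,-0.08,0,0,0,0,1,0,-0.12,0,0,0,0,1]

```text
clock: 39.32
eef_pos: [0.6335, -0.1535, 0.1362]
eef_rot: [-0.706, 0.036, -0.034, 0.707]
force: [0.8, -0.3, -1.0]
finger_gap: 0.0338
```

Call:
step_arm:
  targets: [-0.005,0,0.026,0,5.7,0,1,-0.0095,0,0.052,0,11.5,0,1,-0.0145,-0.001,0.078,0,17.2,0,1,-0.019,-0.001,0.104,0,23,0,1,-0.024,-0.0015,0.13,0,28.7,0,1]

```text
clock: 39.73
eef_pos: [0.6232, -0.0208, 0.1379]
eef_rot: [-0.675, 0.21, -0.21, 0.675]
force: [0.7, 0.6, -1.7]
finger_gap: 0.0334
```

Call:
step_arm:
  targets: [-0.017,0,0.0205,0,5.7,0,1,-0.0335,0,0.041,0,11.5,0,1,-0.05,-0.001,0.0615,0,17.2,0,1,-0.067,-0.001,0.082,0,23,0,1,-0.0835,-0.0015,0.1025,0,28.7,0,1]

```text
clock: 40.15
eef_pos: [0.6119, 0.1113, 0.1393]
eef_rot: [-0.602, 0.371, -0.371, 0.602]
force: [-0.6, 1.3, -2.3]
finger_gap: 0.0339
```

Call:
step_arm:
  targets: [-0.0245,0,0.01,0,5.7,0,1,-0.049,0,0.02,0,11.5,0,1,-0.049,0,0.02,0,11.5,0,1,-0.049,0,0.02,0,11.5,0,1,-0.049,0,0.02,0,11.5,0,1]

```text
clock: 40.57
eef_pos: [0.608, 0.1623, 0.1389]
eef_rot: [0.563, -0.428, 0.428, -0.563]
force: [-0.3, -0.8, -0.5]
finger_gap: 0.0334
```

```bash
python3 - <<'E'
from h import *
pockets('w15.png');o=readout.get_obs();c=imaging.camera_info('wrist')
heldv(cv2.imread('pics/w15.png'),c,o)
E
```

```text
t 40.57 p [0.608  0.1623 0.1389] gap 0.0334 F [-0.3 -0.8 -0.5]
yaw 15.56
pk 0.8 [ 60. 326.] [0.58   0.2681 0.035 ] [[0.5527, 0.5796, 0.2688, 15.0], [0.5478, 0.5796, 0.2688, 14.0]]
pk 0.73 [148. 326.] [0.5934 0.2203 0.035 ] [[0.7051, 0.5928, 0.2203, 15.0], [0.7045, 0.5928, 0.2203, 16.0]]
held top [(np.float32(1946.0), -0.0085, 0.0), (np.float32(1865.0), -0.008, 0.0), (np.float32(1797.0), -0.0085, -0.001)] bottom [(np.float32(1813.0), -0.0005, 0.0), (np.float32(1763.0), 0.0, 0.0), (np.float32(1762.0), 0.0095, 0.0)]
```

Call:
step_arm:
  targets: [-0.02,0.015,0,0,0.1,0,1,-0.04,0.03,0.001,0,0.2,0,1,-0.06,0.05,0.001,0,0.2,0,1,-0.06,0.07,0.001,0,0.2,0,1,-0.06,0.07,0.001,0,0.2,0,1]

```text
clock: 41.08
eef_pos: [0.5908, 0.2194, 0.0649]
eef_rot: [0.564, -0.43, 0.428, -0.56]
force: [-0.2, -2.2, -1.6]
finger_gap: 0.0337
```

Call:
step_arm:
  targets: [0,0,0,0,0,0,1,0,0.003,0,0,0,0,1,0,0.006,0,0,0,0,1,0,0.009,0,0,0,0,1,0,0.009,0,0,0,0,1]

```text
clock: 41.5
eef_pos: [0.5935, 0.2199, 0.0598]
eef_rot: [-0.562, 0.429, -0.43, 0.562]
force: [-0.1, 1.0, -1.0]
finger_gap: 0.0337
```

In the pocket without contact. Lower to the floor.

Call:
step_arm:
  targets: [0,0.003,0,0,0,0,1,0,0.006,0,0,0,0,1,0,0.009,0,0,0,0,1,0,0.0095,0,0,0,0,1,0,0.0095,0,0,0,0,1]

```text
clock: 41.92
eef_pos: [0.5934, 0.2201, 0.0507]
eef_rot: [0.562, -0.429, 0.43, -0.562]
force: [-2.3, -3.1, 8.2]
finger_gap: 0.0339
```

Call:
step_arm:
  targets: [0,0,0,0,0,0,0.3,0,0,0,0,0,0,0.3,0,0,0,0,0,0,0.3,0,-0.02,0,0,0,0,0.3,0,-0.05,0,0,0,0,0.3]

```text
clock: 42.33
eef_pos: [0.5912, 0.2193, 0.0975]
eef_rot: [0.564, -0.43, 0.428, -0.56]
force: [-0.1, 0.3, 0.3]
finger_gap: 0.0613
```

```bash
python3 - <<'E'
from h import *
for n in('scene','side'):
    im,c=snap(n)
    for d in imaging.mark_of('nut1',n)[:8]:
        if d['p']>.3: print(n,round(d['p'],2),np.round(d['centre']),ray(c,d['centre'],.014).round(4))
plan([.468,.395,.16],15.4,.2,vmax=.039,start=([.5935,.2195,.1005],15.4))
E
```

```text
scene 0.81 [338. 354.] [0.5809 0.1918 0.014 ]
scene 0.81 [382. 481.] [0.4441 0.409  0.014 ]
scene 0.61 [311. 316.] [0.6045 0.0875 0.014 ]
scene 0.58 [328. 336.] [0.5957 0.1487 0.014 ]
side 0.92 [393. 209.] [0.4522 0.4053 0.014 ]
side 0.65 [282. 223.] [0.64   0.1402 0.014 ]
side 0.52 [298. 211.] [0.6265 0.1978 0.014 ]
[-0.0338, -0.0099, -0.0124, 0.0, 0.0, 0.0, 0.2, -0.0675, -0.0198, -0.0248, 0.0, 0.0, 0.0, 0.2, -0.1013, -0.0297, -0.0372, 0.0, 0.0, 0.0, 0.2, -0.135, -0.0397, -0.0496, 0.0, 0.0, 0.0, 0.2, -0.1688, -0.0496, -0.062, 0.0, 0.0, 0.0, 0.2]
[-0.0338, -0.0099, -0.0124, 0.0, 0.0, 0.0, 0.2]
```

The last nut was knocked to about (0.449,0.407). I'll go above it.

Call:
step_arm:
  targets: [-0.0335,-0.01,-0.014,0,0,0,0.2,-0.067,-0.02,-0.028,0,0,0,0.2,-0.1,-0.03,-0.042,0,0,0,0.2,-0.134,-0.04,-0.056,0,0,0,0.2,-0.167,-0.05,-0.07,0,0,0,0.2]

```text
clock: 42.95
eef_pos: [0.48, 0.3638, 0.1492]
eef_rot: [0.563, -0.429, 0.429, -0.561]
force: [0.5, 0.7, 0.0]
finger_gap: 0.0734
```

Call:
step_arm:
  targets: [-0.024,-0.005,-0.01,0,0,0,0.2,-0.047,-0.0095,-0.02,0,0,0,0.2,-0.047,-0.0095,-0.02,0,0,0,0.2,-0.047,-0.0095,-0.02,0,0,0,0.2,-0.047,-0.0095,-0.02,0,0,0,0.2]

```text
clock: 43.37
eef_pos: [0.4501, 0.4023, 0.1584]
eef_rot: [0.563, -0.429, 0.429, -0.561]
force: [0.0, -0.7, -1.1]
finger_gap: 0.0731
```

```bash
python3 - <<'E'
from h import *
im,c=look(f='w16.png')
E
```

```text
t 43.37 p [0.4501 0.4023 0.1584] gap 0.0731 F [ 0.  -0.7 -1.1]
yaw 15.3
nut1 0.87 [218. 321.] [0.4462 0.4095 0.014 ] [[0.6004, 0.4465, 0.4078, 55.5], [0.5894, 0.4469, 0.4078, 57.0], [0.5862, 0.4465, 0.4078, 54.0]]
```

```bash
python3 - <<'E'
from h import *
c=imaging.camera_info('scene');print('ring scene',ray(c,(384,503),.004),[ray(c,q,.004).round(3)[:2].tolist() for q in((384,488),(384,519),(371,503),(397,503))])
c=imaging.camera_info('side');print('ring side',ray(c,(414,217),.004))
im=cv2.imread('pics/w16.png');cv2.imwrite('pics/v3.png',im[100:330,200:460])
E
```

```text
ring scene [0.4065125 0.4290834 0.004    ] [[0.43, 0.414], [0.382, 0.445], [0.385, 0.408], [0.427, 0.449]]
ring side [0.41399472 0.42900147 0.004     ]
```

View pics/v3.png

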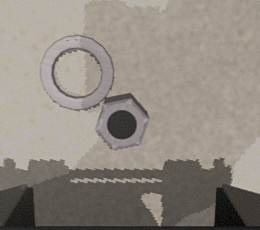

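The ring touches the nut on its upper left. Gripping at yaw 55.5° keeps both fingers clear of the ring.

Call:
step_arm:
  targets: [-0.0015,0.01,0,0,-6.7,0,0.2,-0.003,0.02,-0.001,0,-13.4,0,0.2,-0.005,0.03,-0.001,0,-20.1,0,0.2,-0.006,0.04,-0.0015,0,-26.8,0,0.2,-0.007,0.05,-0.002,0,-33.5,0,0.2]
  squeeze: 25

```text
clock: 43.88
eef_pos: [0.4471, 0.4082, 0.1085]
eef_rot: [0.663, -0.248, 0.248, -0.662]
force: [-0.4, 0.2, 0.1]
finger_gap: 0.0733
```

Call:
step_arm:
  targets: [0,0.01,0,0,-6.7,0,0.2,0,0.04,0,0,-6.7,0,0.2,0,0.07,0,0,-6.7,0,0.2,0,0.092,0,0,-6.7,0,0.2,0,0.092,0,0,-6.7,0,0.2]

```text
clock: 44.3
eef_pos: [0.4454, 0.4054, 0.0126]
eef_rot: [0.678, -0.212, 0.21, -0.672]
force: [-0.7, -0.7, -0.2]
finger_gap: 0.0735
```

Call:
step_arm:
  targets: [0,0,0,0,0,0,1,0,0,0,0,0,0,1,0,0,0,0,0,0,1,0,0,0,0,0,0,1,0,0,0,0,0,0,1]

```text
clock: 44.72
eef_pos: [0.4468, 0.41, 0.0187]
eef_rot: [-0.675, 0.21, -0.21, 0.676]
force: [0.2, -0.5, 0.1]
finger_gap: 0.0442
```

Call:
step_arm:
  targets: [0,0,0,0,0,0,1,0,0,0,0,0,0,1,0,0,0,0,0,0,1,0,0,0,0,0,0,1]

```text
clock: 45.05
eef_pos: [0.4464, 0.4096, 0.0181]
eef_rot: [-0.675, 0.21, -0.21, 0.675]
force: [-0.2, -1.2, 5.4]
finger_gap: 0.0336
```

```bash
python3 - <<'E'
from h import *
o=st();p=o['eef_pos'];y=yawof(o);print(y)
P=np.array([.5796,.2688]);xt=np.array([.2656,-.964]);h=P+.06*xt;print(h)
plan([h[0],h[1],.14],15.4,1,vmax=.039,start=([p[0],p[1],.137],y))
E
```

```text
t 45.05 p [0.4464 0.4096 0.0181] gap 0.0336 F [-0.2 -1.2  5.4]
55.45917885547166
[0.595536 0.21096 ]
[0.0336, -0.0004, -0.0113, 0.0, 5.7, 0.0, 1, 0.0673, -0.0009, -0.0226, 0.0, 11.4, 0.0, 1, 0.1009, -0.0013, -0.0339, 0.0, 17.2, 0.0, 1, 0.1346, -0.0017, -0.0452, 0.0, 22.9, 0.0, 1, 0.1682, -0.0021, -0.0565, 0.0, 28.6, 0.0, 1]
[0.0349, -0.0004, 0.0062, 0.0, 5.7, 0.0, 1, 0.0699, -0.0009, 0.0124, 0.0, 11.4, 0.0, 1]
```

Call:
step_arm:
  targets: [0,-0.015,0,0,0,0,1,0,-0.045,0,0,0,0,1,0,-0.08,0,0,0,0,1,0,-0.12,0,0,0,0,1]

```text
clock: 45.38
eef_pos: [0.4452, 0.4086, 0.1383]
eef_rot: [0.676, -0.21, 0.209, -0.674]
force: [1.9, -0.5, -2.4]
finger_gap: 0.0338
```

Call:
step_arm:
  targets: [0.0335,0,-0.0115,0,5.7,0,1,0.067,-0.001,-0.0225,0,11.4,0,1,0.101,-0.001,-0.034,0,17.2,0,1,0.1345,-0.002,-0.045,0,22.9,0,1,0.168,-0.002,-0.0565,0,28.6,0,1]

```text
clock: 45.8
eef_pos: [0.5532, 0.2664, 0.1407]
eef_rot: [-0.601, 0.371, -0.372, 0.602]
force: [0.9, 1.1, -1.5]
finger_gap: 0.0336
```

Call:
step_arm:
  targets: [0.035,0,0.006,0,5.7,0,1,0.07,-0.001,0.0125,0,11.4,0,1,0.07,-0.001,0.0125,0,11.4,0,1,0.07,-0.001,0.0125,0,11.4,0,1,0.07,-0.001,0.0125,0,11.4,0,1]

```text
clock: 46.22
eef_pos: [0.5948, 0.2115, 0.1411]
eef_rot: [-0.563, 0.428, -0.428, 0.563]
force: [-1.1, 0.2, -1.9]
finger_gap: 0.0341
```

```bash
python3 - <<'E'
from h import *
for k in(1,2):
    pockets('w17.png')
o=readout.get_obs();c=imaging.camera_info('wrist')
heldv(cv2.imread('pics/w17.png'),c,o)
E
```

```text
t 46.22 p [0.5948 0.2115 0.1411] gap 0.0341 F [-1.1  0.2 -1.9]
yaw 15.52
pk 0.88 [151. 325.] [0.5803 0.2679 0.035 ] [[0.7878, 0.5793, 0.2689, 16.0], [0.7869, 0.5793, 0.2689, 15.0]]
t 46.32 p [0.5942 0.2126 0.141 ] gap 0.0338 F [ 0.1 -0.3 -0.9]
yaw 15.64
pk 0.79 [153. 325.] [0.5799 0.2679 0.035 ] [[0.7933, 0.5796, 0.2686, 16.0], [0.7925, 0.5796, 0.2686, 15.0]]
pk 0.28 [379. 325.] [0.6221 0.116  0.035 ] [[0.4038, 0.6287, 0.1184, 19.0], [0.4015, 0.6287, 0.1184, 18.0]]
held top [(np.float32(1856.0), -0.008, 0.0), (np.float32(1803.0), -0.0075, 0.0), (np.float32(1578.0), -0.008, -0.001)] bottom [(np.float32(1778.0), 0.0, 0.0), (np.float32(1761.0), 0.01, 0.0), (np.float32(1752.0), 0.0005, 0.0)]
```

Call:
step_arm:
  targets: [-0.02,0.015,0,0,0.1,0,1,-0.04,0.03,0.001,0,0.2,0,1,-0.0583,0.05,0.001,0,0.2,0,1,-0.0583,0.07,0.001,0,0.2,0,1,-0.0583,0.07,0.001,0,0.2,0,1]

```text
clock: 46.83
eef_pos: [0.5774, 0.2684, 0.067]
eef_rot: [0.565, -0.429, 0.427, -0.561]
force: [-1.1, -1.4, -1.2]
finger_gap: 0.0334
```

Call:
step_arm:
  targets: [0,0,0,0,0,0,1,0,0.003,0,0,0,0,1,0,0.006,0,0,0,0,1,0,0.009,0,0,0,0,1,0,0.009,0,0,0,0,1]

```text
clock: 47.25
eef_pos: [0.5811, 0.2682, 0.0633]
eef_rot: [-0.561, 0.429, -0.429, 0.563]
force: [-3.3, 0.6, 6.8]
finger_gap: 0.0332
```

Call:
step_arm:
  targets: [0,-0.001,-0.0012,0,0,0,1,0,0.002,-0.0012,0,0,0,1,0,0.002,-0.0012,0,0,0,1]

```text
clock: 47.5
eef_pos: [0.5802, 0.2689, 0.0616]
eef_rot: [-0.561, 0.429, -0.429, 0.563]
force: [-3.6, 2.8, 10.0]
finger_gap: 0.0338
```

Call:
step_arm:
  targets: [-0.001,0,0,0,0,0,1,0.001,0,0,0,0,0,1,0,0,0,0,0,0,1]

```text
clock: 47.75
eef_pos: [0.5802, 0.2689, 0.0617]
eef_rot: [-0.561, 0.429, -0.429, 0.564]
force: [-3.8, 0.7, 11.7]
finger_gap: 0.0338
```

Call:
step_arm:
  targets: [0,0,-0.0012,0,0,0,1,0,0,-0.0012,0,0,0,1]

```text
clock: 47.92
eef_pos: [0.5802, 0.2688, 0.0618]
eef_rot: [-0.56, 0.429, -0.43, 0.564]
force: [0.2, 4.0, 8.3]
finger_gap: 0.0339
```

Call:
step_arm:
  targets: [-0.0015,0,0,0,1.5,0,1,-0.0015,0,0,0,1.5,0,1]

```text
clock: 48.08
eef_pos: [0.5797, 0.2694, 0.0616]
eef_rot: [-0.554, 0.436, -0.438, 0.557]
force: [0.2, 1.4, 7.9]
finger_gap: 0.0337
```

Call:
step_arm:
  targets: [0.003,0,0,0,-3,0,1,0.003,0,0,0,-3,0,1]

```text
clock: 48.25
eef_pos: [0.5795, 0.2687, 0.0618]
eef_rot: [-0.566, 0.421, -0.42, 0.571]
force: [-1.9, 6.7, 7.3]
finger_gap: 0.0336
```

Call:
step_arm:
  targets: [-0.001,-0.004,0,0,1.5,0,1,-0.0025,-0.004,0,0,1.5,0,1,-0.0025,-0.004,0,0,1.5,0,1,-0.0025,-0.004,0,0,1.5,0,1]

```text
clock: 48.58
eef_pos: [0.578, 0.2668, 0.0632]
eef_rot: [0.562, -0.429, 0.429, -0.562]
force: [0.2, -0.3, -1.5]
finger_gap: 0.0337
```

Call:
step_arm:
  targets: [0,0.003,0,0,0,0,1,0,0.006,0,0,0,0,1,0,0.006,0,0,0,0,1]

```text
clock: 48.83
eef_pos: [0.5783, 0.2693, 0.0588]
eef_rot: [-0.561, 0.429, -0.429, 0.563]
force: [-3.0, 1.8, 11.2]
finger_gap: 0.0339
```

Call:
step_arm:
  targets: [0,-0.002,0.001,0,0,0,1,0,-0.001,0.001,0,0,0,1,0,0,0.001,0,0,0,1]

```text
clock: 49.08
eef_pos: [0.5792, 0.2687, 0.0586]
eef_rot: [-0.562, 0.429, -0.429, 0.563]
force: [-4.7, 0.6, 16.1]
finger_gap: 0.034
```

Call:
step_arm:
  targets: [0.001,0,0,0,1,0,1,0.001,0,0,0,1,0,1]

```text
clock: 49.25
eef_pos: [0.5794, 0.2687, 0.0587]
eef_rot: [-0.557, 0.434, -0.434, 0.559]
force: [-2.7, 2.7, 10.0]
finger_gap: 0.0337
```

Call:
step_arm:
  targets: [-0.002,0,0,0,-2,0,1,-0.002,0,0,0,-2,0,1]

```text
clock: 49.42
eef_pos: [0.5791, 0.2696, 0.0585]
eef_rot: [-0.566, 0.423, -0.424, 0.567]
force: [-2.7, 1.1, 9.7]
finger_gap: 0.0334
```

Not going in, so I'll lift and look at how the nut sits in the grip.

Call:
step_arm:
  targets: [0.01,-0.03,0,0,1,0,1,0.03,-0.06,0,0,1,0,1,0.06,-0.08,0,0,1,0,1,0.06,-0.08,0,0,1,0,1,0.06,-0.08,0,0,1,0,1]

```text
clock: 49.83
eef_pos: [0.5972, 0.2082, 0.1381]
eef_rot: [-0.561, 0.43, -0.431, 0.561]
force: [-0.2, -0.5, -1.8]
finger_gap: 0.0338
```

```bash
python3 - <<'E'
from h import *
for k in(1,2): pockets('w18.png')
o=readout.get_obs();c=imaging.camera_info('wrist');heldv(cv2.imread('pics/w18.png'),c,o)
a=cv2.imread('pics/w17.png')[200:340,230:420];b=cv2.imread('pics/w18.png')[200:340,230:420];cv2.imwrite('pics/v4.png',cv2.resize(np.hstack([a,b]),None,fx=2,fy=2,interpolation=2))
for im in(a,b): print(im[30:90:2,88:100].mean((1,2)).round().astype(int))
E
```

```text
t 49.83 p [0.5972 0.2082 0.1381] gap 0.0338 F [-0.2 -0.5 -1.8]
yaw 15.0
pk 0.72 [144. 319.] [0.5788 0.2679 0.035 ] [[0.7613, 0.5791, 0.2689, 16.0], [0.7596, 0.5791, 0.2689, 15.0]]
t 49.93 p [0.595  0.2109 0.1366] gap 0.0338 F [-1.  -0.2 -1.8]
yaw 15.24
pk 0.72 [385. 328.] [0.6247 0.1125 0.035 ] [[0.3807, 0.6283, 0.1189, 19.0], [0.3783, 0.6283, 0.1185, 20.0]]
pk 0.63 [150. 325.] [0.5801 0.2683 0.035 ] [[0.8157, 0.5794, 0.2689, 16.0], [0.8132, 0.5794, 0.2689, 15.0]]
held top [(np.float32(2605.0), -0.0015, 0.0), (np.float32(2437.0), -0.002, 0.0), (np.float32(2420.0), -0.0025, 0.002)] bottom [(np.float32(2649.0), 0.0075, 0.0), (np.float32(2508.0), 0.0065, 0.002), (np.float32(2347.0), 0.0075, 0.001)]
[ 62  62  61  62  61  60  61  59  57  58  58  54  77  95  96  95  94  94
  95  94  94  93 105 156 168 166 169 152 202 200]
[ 65  65  65  64  63  63  64  61  62  62  60  61  59  57 109 201 145 131
  91 126 193 213 217 214 179 223 221 219 218 218]
```

The picture limit is reached. Going by brightness profiles, the nut's visible side face has shrunk from about 20 px to about 8 px, so it has pitched in the grip. I'll set it on free bench at (0.49,0.36), let it fall flat and regrip.

```bash
python3 - <<'E'
from h import *
plan([.49,.36,.075],15.4,1,vmax=.039)
E
```

```text
[-0.0341, 0.0123, -0.0123, 0.0, 0.0, 0.0, 1, -0.0682, 0.0246, -0.0246, 0.0, 0.0, 0.0, 1, -0.1023, 0.0369, -0.0369, 0.1, 0.0, 0.0, 1, -0.1363, 0.0492, -0.0492, 0.1, 0.0, 0.0, 1, -0.1704, 0.0615, -0.0614, 0.1, -0.1, 0.0, 1]
```

Call:
step_arm:
  targets: [-0.034,0,-0.0125,0,0,0,1,-0.068,0.01,-0.0245,0,0,0,1,-0.1025,0.025,-0.037,0,0,0,1,-0.1365,0.045,-0.049,0,0,0,1,-0.1705,0.0615,-0.0615,0,0,0,1]

```text
clock: 50.45
eef_pos: [0.4892, 0.3612, 0.0744]
eef_rot: [0.563, -0.429, 0.429, -0.562]
force: [0.4, 0.1, -0.8]
finger_gap: 0.0336
```

Call:
step_arm:
  targets: [0,0.02,0,0,0,0,1,0,0.04,0,0,0,0,1,0,0.047,0,0,0,0,1,0,0.047,0,0,0,0,1]

```text
clock: 50.78
eef_pos: [0.4896, 0.3588, 0.0266]
eef_rot: [0.564, -0.429, 0.428, -0.561]
force: [0.3, -1.4, -1.4]
finger_gap: 0.0341
```

Call:
step_arm:
  targets: [0,0.003,0,0,0,0,1,0,0.006,0,0,0,0,1,0,0.006,0,0,0,0,1]

```text
clock: 51.03
eef_pos: [0.4919, 0.3596, 0.0234]
eef_rot: [-0.562, 0.429, -0.429, 0.562]
force: [-0.3, -0.3, -1.8]
finger_gap: 0.0338
```

Call:
step_arm:
  targets: [0,0.003,0,0,0,0,1,0,0.003,0,0,0,0,1]

```text
clock: 51.2
eef_pos: [0.4917, 0.3594, 0.0202]
eef_rot: [-0.562, 0.429, -0.429, 0.562]
force: [-0.4, 0.7, -1.7]
finger_gap: 0.0334
```

Call:
step_arm:
  targets: [0,0.003,0,0,0,0,1,0,0.003,0,0,0,0,1]

```text
clock: 51.37
eef_pos: [0.492, 0.3595, 0.018]
eef_rot: [-0.562, 0.429, -0.43, 0.562]
force: [-1.4, -2.6, 8.4]
finger_gap: 0.0337
```

Call:
step_arm:
  targets: [0,0.002,0,0,0,0,1,0,0.002,0,0,0,0,1]

```text
clock: 51.53
eef_pos: [0.4922, 0.3591, 0.0167]
eef_rot: [-0.562, 0.429, -0.43, 0.562]
force: [-1.6, -6.0, 16.6]
finger_gap: 0.0336
```

Bench contact. Release, rise and look.

Call:
step_arm:
  targets: [0,-0.001,0,0,0,0,0.2,0,-0.001,0,0,0,0,0.2,0,-0.001,0,0,0,0,0.2,0,-0.001,0,0,0,0,0.2,0,-0.03,0,0,0,0,0.2]

```text
clock: 51.95
eef_pos: [0.4891, 0.3569, 0.0406]
eef_rot: [0.565, -0.43, 0.429, -0.559]
force: [-0.8, -0.7, -0.7]
finger_gap: 0.0629
```

Call:
step_arm:
  targets: [0,-0.035,0,0,0,0,0.2,0,-0.07,0,0,0,0,0.2,0,-0.11,0,0,0,0,0.2,0,-0.11,0,0,0,0,0.2,0,-0.11,0,0,0,0,0.2]

```text
clock: 52.37
eef_pos: [0.4924, 0.3609, 0.1575]
eef_rot: [-0.56, 0.429, -0.43, 0.564]
force: [-1.5, 0.4, 0.4]
finger_gap: 0.0733
```

```bash
python3 - <<'E'
from h import *
for k in(1,2): im,c=look(near=[.49,.36],f='w19.png')
for d in imaging.trace('nut1','wrist')[:2]: print(round(d['p'],2),np.round(d['centre']),d['pixels'].sum(),cv2.boundingRect(d['pixels'].astype(np.uint8)))
E
```

```text
t 52.37 p [0.4924 0.3609 0.1575] gap 0.0733 F [-1.5  0.4  0.4]
yaw 15.3
nut1 0.69 [235. 320.] [0.491  0.3568 0.014 ] [[0.5655, 0.4937, 0.3542, 15.0], [0.5613, 0.4937, 0.3542, 16.5], [0.561, 0.4937, 0.3542, 13.5]]
t 52.47 p [0.4911 0.3591 0.1543] gap 0.0737 F [ 0.  -0.1 -0.8]
yaw 15.3
nut1 0.83 [236. 326.] [0.4935 0.3557 0.014 ] [[0.5694, 0.4938, 0.3543, 16.5], [0.5684, 0.4938, 0.3543, 15.0], [0.5593, 0.4938, 0.3543, 13.5]]
0.79 [236. 323.] 2283 (302, 209, 49, 59)
```

Call:
step_arm:
  targets: [0.003,0.035,0.001,0,0,0,0.2,0.005,0.07,0.001,0,0,0,0.2,0.005,0.105,0.001,0,0,0,0.2,0.005,0.138,0.001,0,0,0,0.2,0.005,0.138,0.001,0,0,0,0.2]
  squeeze: 45

```text
clock: 53.03
eef_pos: [0.49, 0.3512, 0.0099]
eef_rot: [0.566, -0.43, 0.428, -0.558]
force: [-1.6, -1.5, 0.6]
finger_gap: 0.0734
```

Call:
step_arm:
  targets: [0,0,0,0,0,0,0.2,0,0,0,0,0,0,1,0,0,0,0,0,0,1,0,0,0,0,0,0,1,0,0,0,0,0,0,1]

```text
clock: 53.45
eef_pos: [0.4944, 0.3557, 0.0187]
eef_rot: [-0.561, 0.429, -0.43, 0.563]
force: [0.4, -0.1, 0.1]
finger_gap: 0.051
```

Call:
step_arm:
  targets: [0,0,0,0,0,0,1,0,0,0,0,0,0,1,0,0,0,0,0,0,1,0,0,0,0,0,0,1]

```text
clock: 53.78
eef_pos: [0.4938, 0.355, 0.0174]
eef_rot: [-0.562, 0.429, -0.429, 0.562]
force: [-0.1, -0.2, 4.9]
finger_gap: 0.0335
```

Call:
step_arm:
  targets: [0,-0.015,0,0,0,0,1,0,-0.045,0,0,0,0,1,0,-0.08,0,0,0,0,1,0,-0.12,0,0,0,0,1,0,-0.12,0,0,0,0,1]

```text
clock: 54.2
eef_pos: [0.4959, 0.3583, 0.1443]
eef_rot: [-0.558, 0.428, -0.43, 0.566]
force: [1.4, 2.6, -1.0]
finger_gap: 0.0336
```

```bash
python3 - <<'E'
from h import *
P=np.array([.5795,.2688]);xt=np.array([.2656,-.964]);h=P+.058*xt
im,c=snap('wrist');b=im[200:340,230:420];print(b[30:90:2,88:100].mean((1,2)).round().astype(int))
plan([h[0],h[1],.14],15.4,1,vmax=.039)
E
```

```text
[177 177 176 176 176 177 174 173 176 177 176 171 104  81  81  80  79  79
  79  77  79  76 102 142 156 168 179 139 161 159]
[0.0331, 0.0002, 0.0116, -0.1, 0.0, 0.0, 1, 0.0662, 0.0004, 0.0233, -0.2, -0.1, -0.1, 1, 0.0992, 0.0006, 0.0349, -0.2, -0.1, -0.1, 1, 0.1323, 0.0008, 0.0465, -0.3, -0.1, -0.1, 1, 0.1654, 0.001, 0.0582, -0.4, -0.1, -0.2, 1]
```

Upright again: the side-face profile matches the first pick. Returning to the last pocket.

Call:
step_arm:
  targets: [0.033,0,0.012,0,0,0,1,0.066,0,0.024,0,0,0,1,0.099,0,0.036,0,0,0,1,0.132,0,0.048,0,0,0,1,0.164,0,0.06,0,0,0,1]

```text
clock: 54.67
eef_pos: [0.5948, 0.2103, 0.1353]
eef_rot: [0.563, -0.429, 0.429, -0.561]
force: [0.1, 0.3, -1.4]
finger_gap: 0.0329
```

Call:
step_arm:
  targets: [0,0,0,0,0,0,1,0,0,0,0,0,0,1,0,0,0,0,0,0,1,0,0,0,0,0,0,1,0,0,0,0,0,0,1]

```text
clock: 55.08
eef_pos: [0.5936, 0.2141, 0.1367]
eef_rot: [0.563, -0.429, 0.428, -0.562]
force: [0.2, 0.0, -2.5]
finger_gap: 0.0336
```

```bash
python3 - <<'E'
from h import *
for k in(1,2): pockets('w20.png')
o=readout.get_obs();c=imaging.camera_info('wrist');heldv(cv2.imread('pics/w20.png'),c,o)
E
```

```text
t 55.08 p [0.5936 0.2141 0.1367] gap 0.0336 F [ 0.2  0.  -2.5]
yaw 15.4
pk 0.65 [155. 327.] [0.5809 0.2688 0.035 ] [[0.837, 0.5796, 0.2688, 16.0], [0.8369, 0.5796, 0.2688, 15.0]]
t 55.18 p [0.594  0.2138 0.1369] gap 0.0334 F [ 0.4 -0.4 -0.9]
yaw 15.38
pk 0.81 [155. 324.] [0.5798 0.2678 0.035 ] [[0.808, 0.5794, 0.2688, 16.0], [0.8077, 0.5794, 0.2688, 15.0]]
held top [(np.float32(1638.0), 0.0, 0.0), (np.float32(1612.0), -0.008, 0.0), (np.float32(1571.0), 0.0005, 0.0)] bottom [(np.float32(1845.0), 0.01, 0.0), (np.float32(1758.0), -0.011, 0.001), (np.float32(1740.0), 0.01, 0.001)]
```

Call:
step_arm:
  targets: [-0.02,0.015,0,0,0,0,1,-0.04,0.03,0.001,0,0,0,1,-0.0568,0.05,0.001,0,0,0,1,-0.0568,0.067,0.001,0,0,0,1,-0.0568,0.067,0.001,0,0,0,1]

```text
clock: 55.7
eef_pos: [0.5781, 0.268, 0.0668]
eef_rot: [0.564, -0.429, 0.427, -0.561]
force: [-0.6, -1.2, -2.4]
finger_gap: 0.0334
```

Call:
step_arm:
  targets: [0,0,0,0,0,0,1,0,0,0,0,0,0,1,0,0.003,0,0,0,0,1,0,0.0055,0,0,0,0,1,0,0.0055,0,0,0,0,1]

```text
clock: 56.12
eef_pos: [0.581, 0.2671, 0.0647]
eef_rot: [-0.562, 0.429, -0.43, 0.562]
force: [0.2, 0.4, -1.5]
finger_gap: 0.0334
```

Call:
step_arm:
  targets: [-0.0018,0,-0.0005,0,0,0,1,-0.0018,0.001,-0.0005,0,0,0,1,-0.0018,0.003,-0.0005,0,0,0,1,-0.0018,0.003,-0.0005,0,0,0,1]

```text
clock: 56.45
eef_pos: [0.5796, 0.2692, 0.0612]
eef_rot: [0.562, -0.429, 0.429, -0.562]
force: [0.1, -0.6, -1.6]
finger_gap: 0.0331
```

No contact at 61 mm, so it has entered. Lower to the floor.

Call:
step_arm:
  targets: [0,0.002,0,0,0,0,1,0,0.004,0,0,0,0,1,0,0.006,0,0,0,0,1,0,0.006,0,0,0,0,1]

```text
clock: 56.78
eef_pos: [0.5795, 0.269, 0.0549]
eef_rot: [0.562, -0.429, 0.429, -0.562]
force: [-0.7, -1.0, -1.2]
finger_gap: 0.0336
```

Call:
step_arm:
  targets: [0,0.002,0,0,0,0,1,0,0.004,0,0,0,0,1,0,0.004,0,0,0,0,1]

```text
clock: 57.03
eef_pos: [0.5799, 0.2694, 0.0525]
eef_rot: [-0.562, 0.429, -0.429, 0.562]
force: [-2.3, -2.8, 8.6]
finger_gap: 0.0335
```

Call:
step_arm:
  targets: [0,-0.0005,0,0,0,0,0.3,0,-0.0005,0,0,0,0,0.3,0,-0.0005,0,0,0,0,0.3,0,-0.02,0,0,0,0,0.3,0,-0.05,0,0,0,0,0.3]

```text
clock: 57.45
eef_pos: [0.578, 0.2679, 0.099]
eef_rot: [0.564, -0.43, 0.428, -0.56]
force: [0.8, 0.2, 0.2]
finger_gap: 0.0615
```

Call:
step_arm:
  targets: [0.035,-0.035,0,0,0,0,0.3,0.07,-0.07,0,0,0,0,0.3,0.105,-0.1,0,0,0,0,0.3,0.14,-0.11,0,0,0,0,0.3,0.14,-0.11,0,0,0,0,0.3]

```text
clock: 57.87
eef_pos: [0.62, 0.128, 0.2146]
eef_rot: [-0.56, 0.429, -0.433, 0.561]
force: [0.3, -1.7, -1.3]
finger_gap: 0.0641
```

Call:
step_arm:
  targets: [0,0,0,0,0,0,0.3,0,0,0,0,0,0,0.3,0,0,0,0,0,0,0.3,0,0,0,0,0,0,0.3]

```text
clock: 58.2
eef_pos: [0.6156, 0.136, 0.2107]
eef_rot: [0.563, -0.429, 0.428, -0.562]
force: [0.1, -0.0, -0.5]
finger_gap: 0.0643
```

```bash
python3 - <<'E'
from h import *
o=st();im,c=snap('wrist','w21.png')
for n,P in(('P1',[.58,.269]),('P2',[.593,.2205]),('P3',[.6063,.173]),('P4',[.619,.1235])):
    print(n,proj(c,[*P,.063]).round(),[(z,np.round(hexfit(im,c,*P,z,.034,rng=.008,yaws=np.arange(9,23,1.))[0],4).tolist()) for z in(.063,.069,.075)])
for d in imaging.mark_of('nut1','wrist')[:5]: print('nut',round(d['p'],2),ray(c,d['centre'],.049).round(4))
for t,z in(('crank_axis',.068),('crank_knob',.087)):
    for d in imaging.mark_of(t,'wrist')[:2]: print(t,round(d['p'],2),np.round(d['centre']),ray(c,d['centre'],z).round(4))
for n in('scene','side'):
    im,c=snap(n)
    for t,z in(('nut1',.049),('bottle',0),('beaker',0)):
        for d in imaging.mark_of(t,n)[:6]:
            if d['p']>.3: print(n,t,round(d['p'],2),np.round(d['centre']),ray(c,d['centre'],z).round(3))
E
```

```text
t 58.2 p [0.6156 0.136  0.2107] gap 0.0643 F [ 0.1 -0.  -0.5]
P1 [ 25. 325.] [(0.063, [0.4804, 0.5803, 0.269, 15.0]), (0.069, [0.507, 0.5743, 0.2623, 16.0]), (0.075, [0.5215, 0.5747, 0.261, 18.0])]
P2 [105. 325.] [(0.063, [0.4687, 0.587, 0.2148, 15.0]), (0.069, [0.5032, 0.5873, 0.2145, 15.0]), (0.075, [0.4949, 0.5873, 0.2138, 13.0])]
P3 [177. 325.] [(0.063, [0.4421, 0.5993, 0.1687, 13.0]), (0.069, [0.4628, 0.5996, 0.1693, 13.0]), (0.075, [0.4658, 0.5996, 0.1697, 12.0])]
P4 [245. 324.] [(0.063, [0.5714, 0.617, 0.1285, 14.0]), (0.069, [0.5217, 0.6187, 0.1298, 16.0]), (0.075, [0.5536, 0.6173, 0.1308, 15.0])]
nut 0.75 [0.606  0.1747 0.049 ]
nut 0.67 [0.5803 0.2714 0.049 ]
nut 0.65 [0.619  0.1224 0.049 ]
nut 0.62 [0.5944 0.22   0.049 ]
crank_axis 0.68 [130. 130.] [0.4672 0.1685 0.068 ]
crank_axis 0.4 [241. 326.] [0.6194 0.1282 0.068 ]
crank_knob 0.79 [127.  49.] [0.4246 0.1586 0.087 ]
crank_knob 0.16 [ 29. 328.] [0.5832 0.2621 0.087 ]
scene nut1 0.92 [351. 379.] [0.577 0.268 0.049]
scene nut1 0.84 [325. 338.] [0.607 0.171 0.049]
scene nut1 0.61 [339. 357.] [0.594 0.22  0.049]
scene nut1 0.59 [310. 317.] [0.618 0.115 0.049]
scene bottle 0.58 [282. 203.] [ 0.766 -0.139  0.   ]
scene beaker 0.71 [244. 197.] [ 0.725 -0.272  0.   ]
scene beaker 0.34 [356. 377.] [0.562 0.246 0.   ]
side nut1 0.7 [311. 202.] [0.584 0.27  0.049]
side nut1 0.59 [295. 213.] [0.599 0.218 0.049]
side nut1 0.57 [268. 235.] [0.621 0.119 0.049]
side bottle 0.71 [217. 247.] [ 0.781 -0.128  0.   ]
side beaker 0.58 [202. 289.] [ 0.732 -0.255  0.   ]
```

```bash
python3 - <<'E'
from h import *
print(order.job_done()); st()
E
```

```text
the job is handed in; nothing more can be done
None
the job is handed in; nothing more can be done
```

I clamped the middle-sized block, pockets up, on the bed. I then put all four nuts on the bench into pockets of their own and handed the job in after about 58 s of robot time, with the gripper clear.

**Clamp:** I cranked the handle clockwise until it held firm against about 28 N, with the block flush against the fixed jaw. In the last look the handle was still where I left it.

**Nuts:** At release, the grip heights put each nut's underside at 34 to 35 mm above the bench; the pocket floor is at 35 mm. I felt floor contact on all four. In the last look the wrist and scene cameras found all four nuts in their pockets. The side camera found only three; it missed the one in the third pocket.

**Bystanders:** The bottle and the beaker showed up where they started, within camera error.

**What went wrong or disagreed:**
- **Crank:** The fingers came off the handle at or near its stop, and again when I first pushed on. I regripped and confirmed the stop.
- **Last nut:** It was knocked aside on the bench before I reached it. It then pitched in the grip at its pocket, so I set it down, regripped it and seated it cleanly.
- **Final height check:** My hexagon-fit check on the seated nuts was unreliable with all four side by side, so the "fully home" result rests on the release heights and floor contact.

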